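# Turn a whetstone over in its two-part box to bring up the fine side

### The job

The whetstone lies coarse side up, shut in its small two-part wooden box, and its fine side is wanted on top for the knives. Turn the closed box upside down and rest it wholly on the rubber mat, pinching the loose lid to the base all the while so that the box does not come open on the way; then lift the base half off and set it down flat beside the lid (way up does not matter), so that the stone is left lying in the upturned lid on the mat. Do not drop either half or let the box topple over, and leave the other things where they are.

Things in the scene. Friction and masses are not known exactly. Their poses are not given: they have to be found in the camera images.
- stone_base: lower half of the beech box, 96 (x) x 58 (y) x 25 mm (z), 50 to 100 g; recess 81 x 45 mm, 13 mm deep, open to +z; a thumb notch 22 mm wide, 4 mm deep in each end's rim. Origin: centre of its underside, z up at the start, lying flat on the table with its x roughly along world y (within 0.46 rad). Things within 10 cm of its ends are under 50 mm high
- stone_lid: loose lid, upper half of the box: same outside and recess, open downwards, flush with the base all round, so closed they make a block 50 mm high, seam at half height. Only the stone, standing 11 mm out of the base into it, locates it (3 mm play). Origin: centre of its open rim (on the seam), z to its flat outer face 25 mm off. Pads across the 58 mm width over the seam hold both halves; grip firmly (60 N or more)
- whetstone: combination whetstone, 78 (x) x 42 (y) x 24 mm (z), 140 to 280 g; dark coarse layer at +z (up at the start), pale fine layer at -z. Lies loose in the two recesses, 1.5 mm play on each side, 2 mm in height. Origin: centre of its fine face, at the start on the floor of the base's recess, 12 mm above the base's origin
- grip_mat: black ribbed non-slip rubber mat fixed on the table, 140 (its x) x 180 (its y) x 3 mm, left or right of the box. Origin at the centre of its underside
- base_mid (a point): centre of the base block, 12.5 mm above the base's origin along its z
- ramekin_a: ribbed white ramekin, 99 mm across, 43 mm high, behind the work; origin at the centre of its underside
- ramekin_b: a second such ramekin, behind the work on the right; origin at the centre of its underside
- rubber_spatula: red spatula lying flat, 297 mm long (along its x), 52 mm wide, 16 mm high, on the right; origin at the centre of its underside

How it is judged:
By the outcome, as a careful person would: the job done as asked, in the order asked, and still so for the second after the job is handed in, with the robot touching nothing.
It also fails if it takes over 62 s, if anything falls off the work surface, if the arm or the gripper's body presses on something with over 40 N, if the wrist force passes 120 N, or if a joint passes its speed limit or range.

### The arm

A 6-joint arm with a two-finger parallel gripper is mounted at the origin on a cart in front of the work surface, level with it; the furniture and walls round the work are solid. World frame = base frame: x ahead of the robot, y to its left, z up, the work surface at z = 0. Lengths are in mm, angles in rad, forces in N, time in s.
With the tool pointing down it reaches from about 350 to 875 mm from the base axis. Payload 4.2 kg.
Tool frame: the origin (TCP) lies midway between the tips of the shut fingers; the grasp point (between the pads) lies 19 mm behind it; y points along the fingers, x is the direction in which the jaws open and shut, and the axes are right-handed (so a half turn about y gives the same grasp; the last joint's range is limited). The gripper opens to 85 mm and grips with 20 to 120 N. Pads are 22 mm wide; open, the fingers measure 114 mm over their backs; the gripper's body (76 mm by 85 mm) begins 54 mm behind the grasp point. The pads swing forward as they close: fully open they stand 13 mm farther back than shut.
Start: joints at [1.609, 0.385, 0.008, 0, -1.194, -0.259], TCP at [136.85, 609.812, 231.312] pointing down, gripper open.
Joint ranges: [-3.14, 3.14], [-1.21, 2.06], [-1.07, 1.41], [-3.16, 2.05], [-2.99, -0.16], [-3.1, 3.1]. Speed limits (rad/s): [2.79, 2.79, 3.14, 3.14, 3.14, 3.14].

### API

Orientations are given as a unit quaternion [x, y, z, w].
In Python, from bench import read_state, get_image, job_done gives the robot as it stands.
- The arm moves only by the tool play_rows, never from a script. Its argument "series" is a list of rows, each a list of 7 numbers: the shift along the tool's x, y, z in m, then the turn, a rotation vector about the tool's x, y, z in rad, then the finger opening in m, from 0 to 0.0854. In form: [[x, y, z, wx, wy, wz, claw], ...]. A call has 1 to 10 rows; each row shifts and turns the pose as measured when the row begins, along the tool's axes as they then stand; what a row does not reach is not made up. A row lasts 1/10 s, in which the tool goes at most 50 mm and 8.59 degrees, less where a joint would pass 70% of its speed; a pose out of reach is approached as far as the arm can. A call with a gripper value outside its range is refused whole. The fingers move at their own pace and stop on an object; the grip force is fixed at half the most. Time passes only in rows, so rows that do not move let the fingers close. It gives the time, the measured TCP pose, the force and the opening at its end, in the units of the state.
- read_state(): the state, without advancing time (a new reading comes with each control period).
- get_image(name): name is "scene" or "top" or "wrist"; returns a dict with "color" (480x640x3 uint8, red, green, blue), "intrinsics" (3x3 intrinsics, pixels), "origin" and "orientation" of the camera in the world. Camera axes: x right, y down, z forward; pixel columns grow to the right and rows downward; lengths in mm; the calibration is good to about 2 mm. A picture is of the moment at which its call begins. There is no depth.
- job_done(): hands the job in, once; it reports no verdict.
The state is a dict: "clock": time; "joints": joint angles; "joint_vel": joint speeds; "joint_efforts": joint torques, N m; "position": TCP position; "ee_rot": TCP orientation; "contact_force": force on the tool from outside, world axes, zero at the start; "wrist_torque": the same for the moment, N m; "gripper_width": finger opening in mm.
Only numpy, scipy, OpenCV 4.12 (cv2) and the standard library are available. Lean on these libraries where they do the work, as an engineer would, in place of code of your own. Each camera call takes 0.05 s, during which the arm holds its last target. There are 200 camera calls.

## Working session

There is one attempt and no reset: what is moved stays moved. The work goes in short steps, Python scripts to look and compute and a tool call to move; the robot and the scene stay as the last step left them, time stands still between calls to the robot, and variables do not carry over. Pictures are saved under pics/ and viewed, about 8 in all and at most 12, crops included, and the job is handed in when it is done.

Besides the shell and the picture viewer there is one more tool, called after "Request:" as name(argument=value, ...) on one line, values as JSON. play_rows: Moves the arm, as the interface text tells. Its arguments: {"type":"object","properties":{"series":{"type":"array","items":{"type":"array","items":{"type":"number"}}}},"required":["series"]}

```bash
mkdir -p pics; ls; cat > h.py <<'E'
import numpy as np, cv2
from scipy.spatial.transform import Rotation as R
from bench import read_state, get_image, job_done
def shot(n,f):
    d=get_image(n); cv2.imwrite('pics/'+f,d['color'][:,:,::-1]); return d
def world(d,uv,z):
    K=np.array(d['intrinsics']);o=np.array(d['origin']);q=R.from_quat(d['orientation']).as_matrix() if np.size(d['orientation'])==4 else np.array(d['orientation'])
    r=q@np.linalg.inv(K)@np.array([uv[0],uv[1],1.]); return o+r*(z-o[2])/r[2]
def pix(d,p):
    K=np.array(d['intrinsics']);c=R.from_quat(d['orientation']).as_matrix().T@(np.array(p)-np.array(d['origin']));v=K@c;return v[:2]/v[2]
E
python3 - <<'E'
from h import *
import pickle
for n in('top','scene'):
    d=shot(n,n+'0.png'); pickle.dump(d,open(n+'0.pkl','wb')); print(n,d['intrinsics'],d['origin'],d['orientation'])
print(read_state())
E
```

```text
pics
top [[606.0912043    0.         320.88962433]
 [  0.         606.0912043  237.64851422]
 [  0.           0.           1.        ]] [ 495.54734933   36.52709807 1228.78330126] [-0.7006608   0.71309044 -0.00901378  0.02225366]
scene [[502.21944832   0.         313.05929329]
 [  0.         502.21944832 240.78872385]
 [  0.           0.           1.        ]] [198.96165404 578.45688891 730.8409879 ] [-0.28843045  0.88199528 -0.3551582   0.11293738]
{'clock': 0.1, 'joints': array([ 1.60859036e+00,  3.85460243e-01,  6.77144969e-03, -3.93358471e-04,
       -1.19399282e+00, -2.58598142e-01]), 'joint_vel': array([-5.84852650e-04, -5.54415585e-04,  5.05665412e-03,  1.34300590e-03,
        2.48107932e-04, -8.57908794e-05]), 'joint_efforts': array([-7.78575995e-04, -3.93323278e+01,  1.88927329e+01,  4.19786990e+00,
       -2.59058936e-03,  8.59814662e-06]), 'position': array([136.76528041, 609.32817142, 230.3523747 ]), 'ee_rot': array([ 0.44232719, -0.55161786,  0.55253554, -0.44132627]), 'contact_force': array([0.20939685, 0.33597942, 1.0238585 ]), 'wrist_torque': array([-0.03189373,  0.02258187, -0.02115235]), 'gripper_width': 85.44902811359916}
```

View pics/top0.png

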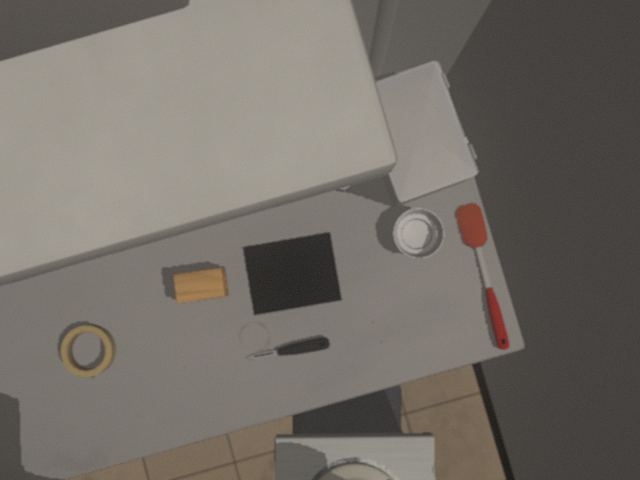

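View pics/scene0.png

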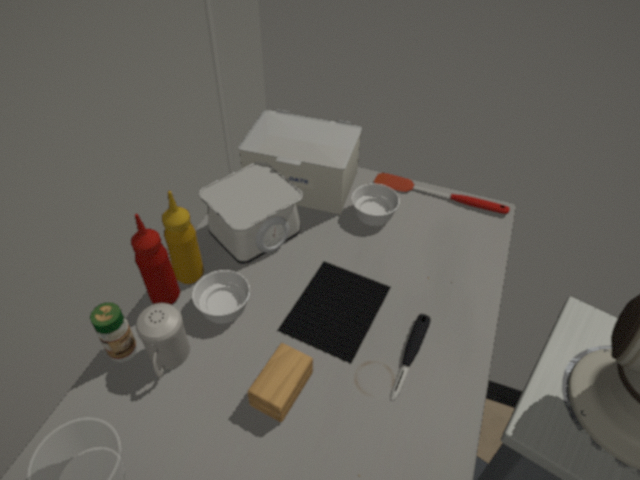

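```bash
python3 - <<'E'
from h import *
import pickle
t=pickle.load(open('top0.pkl','rb'));s=pickle.load(open('scene0.pkl','rb'))
a=cv2.resize(t['color'][225:325,160:350],None,fx=4,fy=4,interpolation=cv2.INTER_CUBIC)[:, :, ::-1]
b=cv2.resize(s['color'][250:430,235:400],None,fx=2,fy=2,interpolation=cv2.INTER_CUBIC)[:, :, ::-1]
im=np.zeros((400,760,3),np.uint8);im[:400,:760]=a
cv2.imwrite('pics/c1.png',cv2.convertScaleAbs(im,alpha=1.6))
c=cv2.resize(s['color'][330:430,235:335],None,fx=5,fy=5,interpolation=cv2.INTER_CUBIC)[:, :, ::-1]
cv2.imwrite('pics/c2.png',cv2.convertScaleAbs(c,alpha=1.5))
g=cv2.cvtColor(t['color'],cv2.COLOR_RGB2GRAY)
m=np.zeros_like(g);m[225:325,230:350]=(g[225:325,230:350]<60)
r=cv2.minAreaRect(np.argwhere(m)[:,::-1].astype(np.float32));bp=cv2.boxPoints(r)
print('mat',[world(t,p,3).round(0) for p in bp],world(t,r[0],3))
hsv=cv2.cvtColor(t['color'],cv2.COLOR_RGB2HSV);m=np.zeros_like(g);m[255:315,165:235]=hsv[255:315,165:235,1]>90
for d,n in((t,'top'),):
  r=cv2.minAreaRect(np.argwhere(m)[:,::-1].astype(np.float32));print('box px',cv2.boxPoints(r).round(1))
for p in((88,350),(290,347),(255,337),(420,233)):print(p,world(t,p,10).round())
E
```

```text
mat [array([533., 218.,   3.]), array([561.,  43.,   3.]), array([426.,  22.,   3.]), array([398., 196.,   3.])] [479.31031701 119.49009757   3.        ]
box px [[172.3 274. ]
 [223.8 266.6]
 [227.9 295.3]
 [176.4 302.7]]
(88, 350) [332. 531.  10.]
(290, 347) [332. 124.  10.]
(255, 337) [353. 194.  10.]
(420, 233) [ 555. -140.   10.]
```

View pics/c1.png

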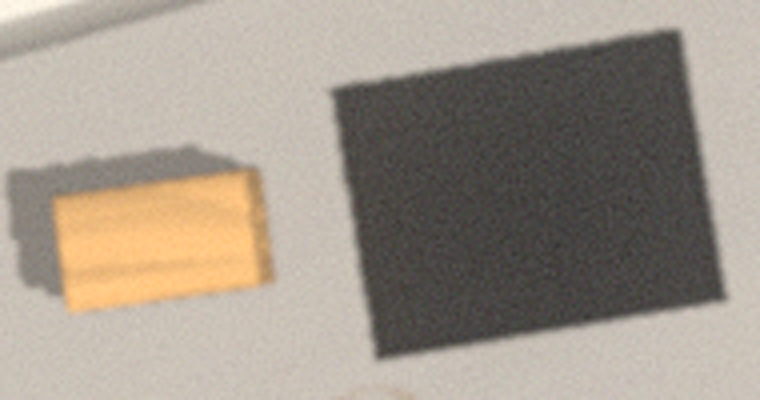

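View pics/c2.png

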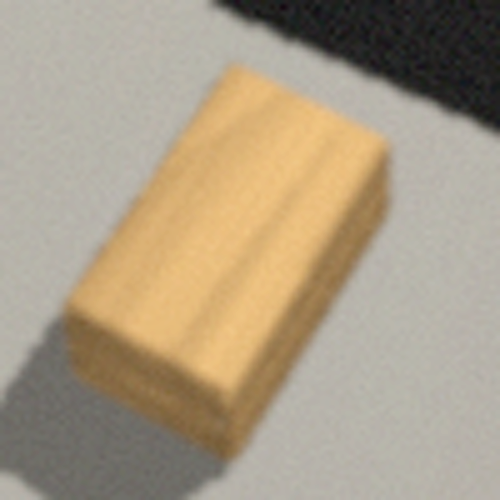

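```bash
python3 - <<'E'
from h import *
import pickle
t=pickle.load(open('top0.pkl','rb'));s=pickle.load(open('scene0.pkl','rb'))
A=[(53,198),(247,174),(262,286),(70,313)];B=[(237,65),(387,140),(233,393),(68,308)]
for d,P,f,o in((t,A,4,(160,225)),(s,B,5,(235,330))):
  w=np.array([world(d,(o[0]+(u+.5)/f-.5,o[1]+(v+.5)/f-.5),50) for u,v in P])
  print(w.round(1).tolist(),w.mean(0).round(1),[np.linalg.norm(w[i]-w[i-3]).round(1) for i in range(4)])
# scene landmarks: ramekin_a base, canisters
for p in((222,315),(165,360),(358,375),(425,320),(398,390),(118,350),(270,250),(178,280)):print(p,world(s,p,0).round())
E
```

```text
[[481.9, 348.2, 50.0], [492.0, 253.1, 50.0], [437.4, 246.4, 50.0], [425.9, 340.2, 50.0]] [459.3 297.   50. ] [np.float64(95.6), np.float64(54.9), np.float64(94.6), np.float64(56.6)]
[[488.7, 257.2, 50.0], [435.0, 250.9, 50.0], [422.2, 342.6, 50.0], [477.2, 350.7, 50.0]] [455.8 300.3  50. ] [np.float64(54.1), np.float64(92.6), np.float64(55.6), np.float64(94.2)]
(222, 315) [630. 252.   0.]
(165, 360) [644. 373.   0.]
(358, 375) [374. 209.   0.]
(425, 320) [337.  49.   0.]
(398, 390) [309. 193.   0.]
(118, 350) [721. 406.   0.]
(270, 250) [662.  81.   0.]
(178, 280) [751. 242.   0.]
```

Request:
play_rows(series=[[0, 0, 0.02, 0, 0, 0, 0.085], [0, 0, 0.02, 0, 0, 0, 0.085], [0, 0, 0, 0.14, 0, 0, 0.085], [0, 0, 0, 0.14, 0, 0, 0.085], [0, 0, 0, 0, 0.1, 0, 0.085], [0, 0, 0, 0, 0.1, 0, 0.085]])

```text
clock: 0.7
position: [178.8, 598.7, 227.2]
ee_rot: [0.308, -0.514, 0.664, -0.448]
contact_force: [-0.5, -0.0, -0.7]
gripper_width: 84.8
```

```bash
python3 - <<'E'
from h import *
s=read_state();print(s)
print(R.from_quat([ 0.44232719, -0.55161786,  0.55253554, -0.44132627]).as_matrix().round(3))
print(R.from_quat(s['ee_rot']).as_matrix().round(3))
E
```

```text
{'clock': 0.7, 'joints': array([ 1.66365541,  0.39786739, -0.12347623,  0.29997368, -1.16634003,
       -0.6572421 ]), 'joint_vel': array([ 0.02844943,  0.01818348, -0.03857698,  0.02160495,  0.00503618,
       -1.03646199]), 'joint_efforts': array([  0.18005784, -38.66877437,  17.80962825,   4.19056132,
        -0.26865391,   0.68582525]), 'position': array([178.79245028, 598.68088328, 227.17575508]), 'ee_rot': array([ 0.30752245, -0.51353819,  0.66386424, -0.44832214]), 'contact_force': array([-0.50008253, -0.03370893, -0.68216345]), 'wrist_torque': array([ 0.16047486,  0.53424612, -0.02502301]), 'gripper_width': 84.79732021444573}
[[-0.219 -0.     0.976]
 [-0.976 -0.002 -0.219]
 [ 0.002 -1.     0.   ]]
[[-0.409  0.279  0.869]
 [-0.911 -0.071 -0.406]
 [-0.052 -0.958  0.283]]
```

```bash
cat >> h.py <<'E'
from scipy.spatial.transform import Slerp
def plan(pos,q,n,claw,dec=4):
    "rows from present pose to pos (mm), rotation q"
    s=read_state(); p0=np.array(s['position']);r0=R.from_quat(s['ee_rot'])
    sl=Slerp([0,1],R.concatenate([r0,q]));out=[]
    for i in range(n):
        a,b=sl(i/n),sl((i+1)/n); d=(np.array(pos)-p0)/n/1000
        out.append([round(float(x),dec) for x in [*a.inv().apply(d),*(a.inv()*b).as_rotvec()]]+[claw])
    print('[' + ', '.join(str(x) for x in out)+']')
def frame(yax,xax):
    y=np.array(yax,float);y/=np.linalg.norm(y);x=np.array(xax,float);x-=y*(x@y);x/=np.linalg.norm(x)
    return R.from_matrix(np.stack([x,y,np.cross(x,y)],1))
E
python3 - <<'E'
from h import *
rz=lambda a:R.from_euler('z',a);ry=lambda a:R.from_euler('y',a);rx=lambda a:R.from_euler('x',a)
j0=[ 1.60859036e+00,  3.85460243e-01,  6.77144969e-03, -3.93358471e-04,-1.19399282e+00, -2.58598142e-01];q0=R.from_quat([ 0.44232719, -0.55161786,  0.55253554, -0.44132627])
s=read_state();j1=s['joints'];q1=R.from_quat(s['ee_rot'])
for s4 in(1,-1):
  for s6 in(1,-1):
    f=lambda j:rz(j[0])*ry(j[1]-j[2])*rx(s4*j[3])*ry(-j[4])*rx(s6*j[5])
    C=f(j0).inv()*q0; print(s4,s6,C.as_matrix().round(3).tolist(),(f(j1)*C*q1.inv()).magnitude())
E
```

```text
1 1 [[-0.0, 1.0, 0.001], [0.495, 0.001, -0.869], [-0.869, 0.0, -0.495]] 0.7768317175912924
1 -1 [[-0.0, 1.0, 0.001], [0.0, 0.001, -1.0], [-1.0, -0.0, -0.0]] 0.6006811087871644
-1 1 [[0.0, 1.0, -0.0], [0.494, -0.0, -0.869], [-0.869, 0.0, -0.494]] 0.7972879126108822
-1 -1 [[0.0, 1.0, -0.0], [0.0, -0.0, -1.0], [-1.0, 0.0, -0.0]] 1.5737424857536583e-08
```

```bash
python3 - <<'E'
from h import *
plan([400,230,260],frame([0,0,-1],[1,.12,0]),9,.085)
print()
plan([400,230,260],frame([0,0,-1],[-1,-.12,0]),10,.085)
E
```

```text
[[0.0271, 0.0063, 0.039, -0.0252, -0.2335, 0.0303, 0.085], [0.0356, 0.0044, 0.0318, -0.0252, -0.2335, 0.0303, 0.085], [0.0421, 0.0025, 0.0228, -0.0252, -0.2335, 0.0303, 0.085], [0.0463, 0.0008, 0.0125, -0.0252, -0.2335, 0.0303, 0.085], [0.0479, -0.0009, 0.0014, -0.0252, -0.2335, 0.0303, 0.085], [0.0469, -0.0022, -0.0097, -0.0252, -0.2335, 0.0303, 0.085], [0.0432, -0.0032, -0.0204, -0.0252, -0.2335, 0.0303, 0.085], [0.0372, -0.0038, -0.0299, -0.0252, -0.2335, 0.0303, 0.085], [0.0292, -0.0039, -0.0378, -0.0252, -0.2335, 0.0303, 0.085]]

[[0.0244, 0.0056, 0.0351, -0.0235, 0.1014, -0.0195, 0.085], [0.0206, 0.0052, 0.0375, -0.0235, 0.1014, -0.0195, 0.085], [0.0166, 0.0047, 0.0395, -0.0235, 0.1014, -0.0195, 0.085], [0.0124, 0.004, 0.0411, -0.0235, 0.1014, -0.0195, 0.085], [0.0081, 0.0032, 0.0422, -0.0235, 0.1014, -0.0195, 0.085], [0.0037, 0.0023, 0.0429, -0.0235, 0.1014, -0.0195, 0.085], [-0.0007, 0.0014, 0.0431, -0.0235, 0.1014, -0.0195, 0.085], [-0.0051, 0.0003, 0.0428, -0.0235, 0.1014, -0.0195, 0.085], [-0.0094, -0.0008, 0.0421, -0.0235, 0.1014, -0.0195, 0.085], [-0.0136, -0.002, 0.0409, -0.0235, 0.1014, -0.0195, 0.085]]
```

Request:
play_rows(series=[[0.024, 0.0, 0.035, -0.023, 0.1, -0.02, 0.085], [0.02, 0.0, 0.037, -0.023, 0.1, -0.02, 0.085], [0.017, 0, 0.04, -0.023, 0.1, -0.02, 0.085], [0.012, 0, 0.041, -0.023, 0.1, -0.02, 0.085], [0.008, 0.0, 0.042, -0.023, 0.1, -0.02, 0.085], [0.004, 0.0, 0.043, -0.023, 0.1, -0.02, 0.085], [0, 0, 0.043, -0.023, 0.1, -0.02, 0.085]])

```text
clock: 1.4
position: [325.8, 336.2, 272.0]
ee_rot: [0.127, -0.664, 0.719, -0.164]
contact_force: [1.1, 0.7, 0.6]
gripper_width: 84.9
```

```bash
cat >> h.py <<'E'
C=R.from_matrix([[0,1,0],[0,0,-1],[-1,0,0]])
def wr(j): return R.from_euler('z',j[0])*R.from_euler('y',j[1]-j[2])
def fkR(j): return wr(j)*R.from_euler('x',-j[3])*R.from_euler('y',-j[4])*R.from_euler('x',-j[5])*C
E
python3 - <<'E'
from h import *
s=read_state();print(s['joints'].round(4).tolist(),s['position'].round(1))
D=[([ 1.60859036e+00,  3.85460243e-01,  6.77144969e-03, -3.93358471e-04,-1.19399282e+00, -2.58598142e-01],[136.76528041, 609.32817142, 230.3523747 ]),
([ 1.66365541,  0.39786739, -0.12347623,  0.29997368, -1.16634003,-0.6572421 ],[178.79245028, 598.68088328, 227.17575508]),
(s['joints'].tolist(),s['position'].tolist())]
A=[];b=[]
for j,p in D:
  z1=R.from_euler('z',j[0]);l2=z1*R.from_euler('y',j[1]);f=wr(j);t=fkR(j)
  A.append(np.stack([z1.apply([1,0,0]),[0,0,1],l2.apply([0,0,1]),f.apply([0,0,1]),f.apply([1,0,0]),t.apply([0,1,0])],1));b.append(p)
A=np.vstack(A);b=np.hstack(b);x,r,k,sv=np.linalg.lstsq(A,b,rcond=None);print(x,k,sv,A@x-b)
# lateral check
for j,p in D: print(j[0],np.arctan2(p[1],p[0]))
E
```

```text
[1.2067, 0.0861, -0.3251, 0.0924, -1.198, -0.8266] [325.8 336.2 272. ]
[120.39191893 261.50618953 538.33773013 522.8865266   97.25104875
 975.83069125] 6 [3.43548805 2.46620375 0.26861279 0.179259   0.07446257 0.07368611] [-159.96801886   -5.14066918    4.0485458    31.38400426    3.27588837
    1.17072133  -94.65606561   34.72670282   -5.21926712]
1.60859036 1.350002987309103
1.66365541 1.2805840380877287
1.2066821614798817 0.8010878981914663
```

```bash
cat > kin.py <<'E'
from h import *
D=[([ 1.60859036e+00,  3.85460243e-01,  6.77144969e-03, -3.93358471e-04,-1.19399282e+00, -2.58598142e-01],[136.76528041, 609.32817142, 230.3523747 ]),
([ 1.66365541,  0.39786739, -0.12347623,  0.29997368, -1.16634003,-0.6572421 ],[178.79245028, 598.68088328, 227.17575508]),
([1.2067, 0.0861, -0.3251, 0.0924, -1.198, -0.8266],[325.8 ,336.2 ,272. ])]
def cols(j):
  z1=R.from_euler('z',j[0]);l2=z1*R.from_euler('y',j[1]);f=wr(j);t=fkR(j)
  return np.stack([z1.apply([1,0,0]),[0,0,1],l2.apply([0,0,1]),f.apply([0,0,1]),f.apply([1,0,0]),t.apply([0,1,0]),z1.apply([0,1,0])],1)
def fit(D,prior=None,lam=0.001):
  A=np.vstack([cols(j) for j,p in D]);b=np.hstack([p for j,p in D])
  if prior is None: prior=np.zeros(7)
  x=np.linalg.lstsq(np.vstack([A,lam*np.eye(7)]),np.hstack([b,lam*np.array(prior)]),rcond=None)[0]
  return x,(A@x-b)
E
python3 - <<'E'
from kin import *
print(*fit(D)); print(*fit(D,[50,330,400,40,450,250,0],.01))
E
```

```text
[ 296.69291695    9.69841609  565.55414251    5.55770752  100.36035061
  269.65246083 -160.54043621] [ 0.73490522  0.43204463  1.81143452  0.2415064   0.18059033  0.52320908
 -1.14201159 -0.16588093 -2.3346533 ]
[ 291.53506542   13.78769801  565.26114191    4.80891219  106.52299681
  270.18082079 -160.47222731] [ 0.65974378  0.60951213  2.12676672  0.34906737 -0.16209392  0.11783328
 -1.11092429 -0.02026137 -2.21297878]
```

```bash
cat >> kin.py <<'E'
def wrist(Rt,j1,p):
  M=(R.from_euler('z',j1)*R.from_euler('y',p)).inv()*Rt*C.inv()
  e=M.as_euler('XYX'); o=[]
  for a,b,c in ((e[0],e[1],e[2]),(e[0]+np.pi,-e[1],e[2]+np.pi)):
    w=lambda t:(t+np.pi)%(2*np.pi)-np.pi
    o.append(np.round([w(-a),-b,w(-c)],2).tolist())
  return o
E
python3 - <<'E'
from kin import *
e=np.array([-.119,.993,0]);n=np.array([.993,.119,0]);a=np.deg2rad(20)
for s in(1,-1):
  for nm,j1 in(('A',.43),('Amat',.06)):
    for p in(.5,1.):
      for k,sg in (('down',-1),('level',0),('up',1)): print(nm,s,p,k,[w for w in wrist(frame(e*np.cos(a)+sg*np.sin(a)*np.array([0,0,1]),s*n),j1,p) if w[1]<0])
plan([480,180,260],frame(e*np.cos(1.1)-np.sin(1.1)*np.array([0,0,1]),-n),8,.085)
E
```

```text
A 1 0.5 down [[-1.39, -1.14, -2.74]]
A 1 0.5 level [[-1.72, -1.3, -2.62]]
A 1 0.5 up [[-2.03, -1.48, -2.57]]
A 1 1.0 down [[-1.63, -1.11, -2.18]]
A 1 1.0 level [[-1.83, -1.4, -2.12]]
A 1 1.0 up [[-2.02, -1.7, -2.12]]
Amat 1 0.5 down [[-1.24, -1.46, -2.65]]
Amat 1 0.5 level [[-1.54, -1.62, -2.64]]
Amat 1 0.5 up [[-1.85, -1.79, -2.68]]
Amat 1 1.0 down [[-1.33, -1.31, -2.16]]
Amat 1 1.0 level [[-1.52, -1.6, -2.14]]
Amat 1 1.0 up [[-1.72, -1.89, -2.18]]
A -1 0.5 down [[-1.39, -1.14, 0.41]]
A -1 0.5 level [[-1.72, -1.3, 0.52]]
A -1 0.5 up [[-2.03, -1.48, 0.58]]
A -1 1.0 down [[-1.63, -1.11, 0.96]]
A -1 1.0 level [[-1.83, -1.4, 1.02]]
A -1 1.0 up [[-2.02, -1.7, 1.03]]
Amat -1 0.5 down [[-1.24, -1.46, 0.49]]
Amat -1 0.5 level [[-1.54, -1.62, 0.5]]
Amat -1 0.5 up [[-1.85, -1.79, 0.46]]
Amat -1 1.0 down [[-1.33, -1.31, 0.98]]
Amat -1 1.0 level [[-1.52, -1.6, 1.0]]
Amat -1 1.0 up [[-1.72, -1.89, 0.97]]
[[-0.0097, 0.0041, 0.0254, -0.0685, 0.0378, 0.0028, 0.085], [-0.0106, 0.0023, 0.0252, -0.0685, 0.0378, 0.0028, 0.085], [-0.0116, 0.0007, 0.0249, -0.0685, 0.0378, 0.0028, 0.085], [-0.0125, -0.001, 0.0245, -0.0685, 0.0378, 0.0028, 0.085], [-0.0134, -0.0026, 0.0238, -0.0685, 0.0378, 0.0028, 0.085], [-0.0143, -0.0042, 0.0231, -0.0685, 0.0378, 0.0028, 0.085], [-0.0152, -0.0057, 0.0222, -0.0685, 0.0378, 0.0028, 0.085], [-0.016, -0.0071, 0.0212, -0.0685, 0.0378, 0.0028, 0.085]]
```

```bash
python3 - <<'E'
from kin import *
e=np.array([-.119,.993,0]);n=np.array([.993,.119,0]);a=np.deg2rad(22)
plan([480,160,200],frame(e*np.cos(a)-np.sin(a)*np.array([0,0,1]),-n),10,.085,3)
E
```

```text
[[-0.007, 0.009, 0.022, -0.126, 0.029, 0.013, 0.085], [-0.007, 0.007, 0.022, -0.126, 0.029, 0.013, 0.085], [-0.008, 0.004, 0.023, -0.126, 0.029, 0.013, 0.085], [-0.008, 0.001, 0.023, -0.126, 0.029, 0.013, 0.085], [-0.009, -0.002, 0.023, -0.126, 0.029, 0.013, 0.085], [-0.01, -0.004, 0.022, -0.126, 0.029, 0.013, 0.085], [-0.011, -0.007, 0.021, -0.126, 0.029, 0.013, 0.085], [-0.011, -0.009, 0.02, -0.126, 0.029, 0.013, 0.085], [-0.012, -0.012, 0.018, -0.126, 0.029, 0.013, 0.085], [-0.013, -0.014, 0.016, -0.126, 0.029, 0.013, 0.085]]
```

Request:
play_rows(series=[[-0.007, 0.009, 0.022, -0.126, 0.029, 0.013, 0.085], [-0.007, 0.007, 0.022, -0.126, 0.029, 0.013, 0.085], [-0.008, 0.004, 0.023, -0.126, 0.029, 0.013, 0.085], [-0.008, 0.001, 0.023, -0.126, 0.029, 0.013, 0.085], [-0.009, -0.002, 0.023, -0.126, 0.029, 0.013, 0.085], [-0.01, -0.004, 0.022, -0.126, 0.029, 0.013, 0.085], [-0.011, -0.007, 0.021, -0.126, 0.029, 0.013, 0.085], [-0.011, -0.009, 0.02, -0.126, 0.029, 0.013, 0.085], [-0.012, -0.012, 0.018, -0.126, 0.029, 0.013, 0.085], [-0.013, -0.014, 0.016, -0.126, 0.029, 0.013, 0.085]])

```text
clock: 2.4
position: [489.5, 152.8, 203.2]
ee_rot: [-0.053, 0.985, -0.161, 0.019]
contact_force: [-0.1, 0.6, -0.1]
gripper_width: 85.1
```

```bash
python3 - <<'E'
from kin import *
e=np.array([-.119,.993,0]);n=np.array([.993,.119,0]);a=np.deg2rad(22)
s=read_state();print(s['joints'].round(4).tolist(),s['position'].round(1).tolist(),s['joint_vel'].round(2))
D.append((s['joints'].tolist(),s['position'].tolist()));print(*fit(D))
plan([481,160,100],frame(e*np.cos(a)-np.sin(a)*np.array([0,0,1]),-n),8,.085,3)
E
```

```text
[-0.1259, 0.4914, -0.1106, -1.1751, -1.568, 0.6602] [489.5, 152.8, 203.2] [-0.83  0.94  0.34 -0.75 -1.04  0.62]
[-599.02871873  423.70913704  558.65362018   64.52099424 1057.61347696
  346.13412394 -140.14765076] [-2.01538046e+01  1.24218032e+01  3.38333282e+01  4.91693486e+00
 -4.58860448e+01 -9.06904611e+01 -1.33813402e+01  6.52781342e+00
  7.93213892e-02  2.71332441e+01 -3.75626035e+01  5.67773878e+01]
[[0.001, 0.005, 0.012, 0.007, 0.002, -0.002, 0.085], [0.001, 0.005, 0.012, 0.007, 0.002, -0.002, 0.085], [0.001, 0.005, 0.012, 0.007, 0.002, -0.002, 0.085], [0.001, 0.005, 0.012, 0.007, 0.002, -0.002, 0.085], [0.001, 0.005, 0.012, 0.007, 0.002, -0.002, 0.085], [0.001, 0.006, 0.012, 0.007, 0.002, -0.002, 0.085], [0.001, 0.006, 0.012, 0.007, 0.002, -0.002, 0.085], [0.001, 0.006, 0.012, 0.007, 0.002, -0.002, 0.085]]
```

```bash
python3 - <<'E'
from kin import *
s=read_state();print((fkR(s['joints'])*R.from_quat(s['ee_rot']).inv()).magnitude())
D.append((s['joints'].tolist(),s['position'].tolist()))
def c2(j,use):
  z1=R.from_euler('z',j[0]);f=wr(j);t=fkR(j);w5=f*R.from_euler('x',-j[3])
  ex={'bx':[1,0,0],'by':[0,1,0],'lat':z1.apply([0,1,0]),'fy':w5.apply([0,1,0]),'fz':w5.apply([0,0,1]),'tx':t.apply([1,0,0]),'tz':t.apply([0,0,1])}
  return np.hstack([cols(j)[:,:6]]+[np.array(ex[u])[:,None] for u in use])
b=np.hstack([p for j,p in D])
for use in(['lat'],['bx','by'],['fy'],['fz'],['fy','fz'],['tx','tz'],['lat','fy'],['bx','by','lat']):
  A=np.vstack([c2(j,use) for j,p in D]);x=np.linalg.lstsq(A,b,rcond=None)[0];print(use,x.round(0),np.abs(A@x-b).max().round(1))
E
```

```text
5.254530097330525e-16
['lat'] [-599.  424.  559.   65. 1058.  346. -140.] 90.7
['bx', 'by'] [  97.  216.  743. -613.  288.    1.  194.  206.] 67.2
['fy'] [  -0.  161.  565.    0.  422.  298. -160.] 0.0
['fz'] [-404.  418.  554.  -76.  900.  282.   13.] 160.2
['fy', 'fz'] [  -0.  161.  565.    0.  422.  298. -160.   -0.] 0.0
['tx', 'tz'] [ -59.  713.  258. -263.  616.  236. -143.  103.] 85.0
['lat', 'fy'] [  -0.  161.  565.    0.  422.  298.   -0. -160.] 0.0
['bx', 'by', 'lat'] [-193.  -38.  640.  -19.  425.  139.   78.  174. -109.] 49.3
```

```bash
cat >> kin.py <<'E'
from scipy.optimize import least_squares
LO=np.array([-3.14,-1.21,-1.07,-3.16,-2.99,-3.1]);HI=np.array([3.14,2.06,1.41,2.05,-.16,3.1])
def fk(j):
  f=wr(j);t=fkR(j);l2=R.from_euler('z',j[0])*R.from_euler('y',j[1])
  off=(f*R.from_euler('x',-j[3])).apply([0,-160,0])
  el=np.array([0,0,161])+l2.apply([0,0,565]);fw=el+f.apply([422,0,0]);w=fw+off
  return w+t.apply([0,298,0]),t,el,fw,w
def ik(p,q,seed):
  def r(j):
    a,t,*_=fk(j);return np.hstack([(a-p)/100,(t*q.inv()).as_rotvec()])
  s=least_squares(r,np.clip(seed,LO+.001,HI-.001),bounds=(LO,HI));return s.x,np.abs(s.fun).max()
Z=np.array([0,0,1.])
e=np.array([-.119,.993,0]);e/=np.linalg.norm(e);n=np.array([e[1],-e[0],0])
m=np.array([-.158,.987,0]);m/=np.linalg.norm(m);mn=np.array([m[1],-m[0],0])
MAT=np.array([479.3,119.5,0]);BOX=np.array([457.5,298.7,0])
def tf(d,el,x): # tool along d, elevation el deg (neg=down), jaw x
  a=np.deg2rad(el);return frame(d*np.cos(a)+Z*np.sin(a),x)
def tcp(pad,q,g=23): return np.array(pad)+q.apply([0,g,0])
E
python3 - <<'E'
from kin import *
s=read_state()['joints'];print(read_state()['position'])
def go(nm,pad,q,seed):
  p=tcp(pad,q);j,err=ik(p,q,seed);_,_,el,fw,w=fk(j);print(nm,p.round(),j.round(2),round(err,4),'fw',fw.round(),'w',w.round());return j
q=tf(e,-22,-n)
j=go('pre',BOX-e*80+Z*60,q,s);j=go('pre2',BOX-e*80+Z*25,q,j);j=go('grip',BOX-e*20+Z*25,q,j);j=go('lift',BOX-e*20+Z*120,q,j)
for r in(0,45,90,135,180):
  qq=tf(e,0,-n)*R.from_euler('y',r,degrees=True);j=go('roll%d'%r,BOX-e*40+Z*150,qq,j)
c=MAT+25*m
j=go('mat hi',c-m*20+Z*130,tf(m,-22,mn),j);j=go('mat lo',c-m*20+Z*28,tf(m,-22,mn),j)
j=go('back',c-m*110+Z*60,tf(m,-22,mn),j)
j=go('down',c+Z*100,tf(m,-89.9,mn),j);j=go('down',c+Z*50,tf(m,-89.9,mn),j);j=go('down',c+m*130+Z*20,tf(m,-89.9,mn),j)
E
```

```text
[489.4507212  152.8355595  203.21695625]
pre [464. 240.  51.] [ 0.03  0.7  -0.22 -1.26 -1.32  0.91] 0.0 fw [618.  18. 255.] w [497. -34. 163.]
pre2 [464. 240.  16.] [ 0.02  0.77 -0.22 -1.28 -1.3   0.97] 0.0 fw [625.  15. 212.] w [497. -34. 128.]
grip [457. 300.  16.] [ 0.12  0.77 -0.23 -1.36 -1.25  0.96] 0.0 fw [617.  75. 213.] w [490.  26. 128.]
lift [457. 300. 111.] [ 0.14  0.58 -0.23 -1.31 -1.29  0.76] 0.0 fw [595.  82. 330.] w [490.  26. 223.]
roll0 [460. 282. 150.] [ 0.    0.72 -0.22 -1.48 -1.64  0.94] 0.0 fw [623.   1. 244.] w [495. -14. 150.]
roll45 [460. 282. 150.] [ 0.    0.72 -0.22 -1.48 -1.64  0.16] 0.0 fw [623.   1. 244.] w [495. -14. 150.]
roll90 [460. 282. 150.] [ 0.    0.72 -0.22 -1.48 -1.64 -0.63] 0.0 fw [623.   1. 244.] w [495. -14. 150.]
roll135 [460. 282. 150.] [ 0.    0.72 -0.22 -1.48 -1.64 -1.41] 0.0 fw [623.   1. 244.] w [495. -14. 150.]
roll180 [460. 282. 150.] [ 0.    0.72 -0.22 -1.48 -1.64 -2.2 ] 0.0 fw [623.   1. 244.] w [495. -14. 150.]
mat hi [475. 145. 121.] [-0.11  0.6  -0.15 -1.11 -1.49 -2.35] 0.0 fw [624. -68. 338.] w [ 519. -127.  233.]
mat lo [475. 145.  19.] [-0.11  0.79 -0.16 -1.13 -1.41 -2.18] 0.0 fw [643. -73. 215.] w [ 519. -127.  131.]
back [489.  57.  51.] [-0.24  0.76 -0.08 -1.03 -1.53 -2.23] 0.0 fw [ 652. -160.  254.] w [ 533. -216.  163.]
down [475. 144.  77.] [ 0.47  0.36 -0.4  -0.31 -0.78 -3.1 ] 0.2178 fw [449. 228. 401.] w [489.  77. 366.]
down [475. 144.  27.] [ 0.48  0.43 -0.44 -0.32 -0.66 -3.1 ] 0.2019 fw [450. 235. 350.] w [485.  82. 317.]
down [455. 273.  -3.] [ 0.66  0.51 -0.38 -0.48 -0.58 -3.1 ] 0.2953 fw [427. 331. 326.] w [468. 183. 279.]
```

```bash
python3 - <<'E'
from kin import *
import pickle
s=pickle.load(open('scene0.pkl','rb'));t=pickle.load(open('top0.pkl','rb'))
for b,tp in (((244,257),(246,222)),((292,238),(300,192)),((215,232),(202,190))):
  w=world(s,b,0);print(w.round(),[ (z,pix(s,[w[0],w[1],z]).round()) for z in(60,90,120,150)],tp)
# cupboard front edge (top view) for heights
for z in(300,500,700,900):print(z,world(t,(390,160),z).round(),world(t,(200,215),z).round(),'in scene',pix(s,world(t,(390,160),z)).round())
q=tf(e,-22,-n)
plan(tcp(BOX-e*95+Z*60,q),q,8,.085,3)
E
```

```text
[691. 126.   0.] [(60, array([241., 236.])), (90, array([239., 224.])), (120, array([238., 212.])), (150, array([236., 199.]))] (246, 222)
[647.  29.   0.] [(60, array([291., 216.])), (90, array([291., 205.])), (120, array([290., 193.])), (150, array([290., 180.]))] (300, 192)
[784. 109.   0.] [(60, array([211., 210.])), (90, array([209., 199.])), (120, array([206., 187.])), (150, array([204., 174.]))] (202, 190)
300 [655. -55. 300.] [575. 239. 300.] in scene [315.  84.]
500 [620. -35. 500.] [558. 196. 500.] in scene [328. -38.]
700 [586. -16. 700.] [541. 152. 700.] in scene [ 349. -240.]
900 [552.   4. 900.] [524. 108. 900.] in scene [ 392. -641.]
[[0.002, 0.015, 0.015, 0.007, 0.002, -0.002, 0.085], [0.002, 0.015, 0.015, 0.007, 0.002, -0.002, 0.085], [0.002, 0.015, 0.015, 0.007, 0.002, -0.002, 0.085], [0.002, 0.015, 0.015, 0.007, 0.002, -0.002, 0.085], [0.002, 0.015, 0.015, 0.007, 0.002, -0.002, 0.085], [0.002, 0.015, 0.014, 0.007, 0.002, -0.002, 0.085], [0.002, 0.016, 0.014, 0.007, 0.002, -0.002, 0.085], [0.002, 0.016, 0.014, 0.007, 0.002, -0.002, 0.085]]
```

```bash
python3 - <<'E'
from kin import *
import pickle
s=pickle.load(open('scene0.pkl','rb'));t=pickle.load(open('top0.pkl','rb'))
for z in (0,80,120,160,200): print(z,[world(t,p,z).round()[:2].tolist() for p in((402,198),(476,178),(390,165),(440,65))],'scene', world(s,(333,207),z).round()[:2], world(s,(342,172),z).round()[:2],world(s,(361,128),z).round()[:2])
a=cv2.resize(s['color'][90:260,180:420],None,fx=3,fy=3)[:,:,::-1];b=cv2.resize(t['color'][50:280,330:530],None,fx=2,fy=2)[:,:,::-1]
cv2.imwrite('pics/c3.png',cv2.convertScaleAbs(a,alpha=1.3))
E
```

```text
0 [[628.0, -107.0], [666.0, -258.0], [696.0, -84.0], [900.0, -191.0]] scene [633. -97.] [ 684. -208.] [ 745. -387.]
80 [[619.0, -98.0], [654.0, -239.0], [683.0, -76.0], [873.0, -176.0]] scene [585. -23.] [ 631. -122.] [ 685. -281.]
120 [[615.0, -93.0], [649.0, -229.0], [676.0, -72.0], [860.0, -169.0]] scene [561.  14.] [604. -79.] [ 655. -228.]
160 [[611.0, -88.0], [643.0, -219.0], [670.0, -68.0], [847.0, -161.0]] scene [538.  51.] [578. -36.] [ 626. -176.]
200 [[606.0, -84.0], [638.0, -210.0], [663.0, -65.0], [834.0, -154.0]] scene [514.  88.] [551.   7.] [ 596. -123.]
```

View pics/c3.png

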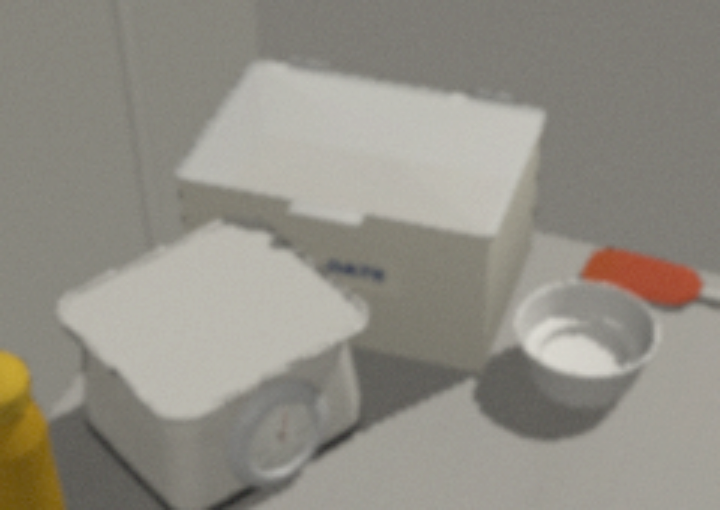

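Request:
play_rows(series=[[0.002, 0.015, 0.015, 0.007, 0.002, -0.002, 0.085], [0.002, 0.015, 0.015, 0.007, 0.002, -0.002, 0.085], [0.002, 0.015, 0.015, 0.007, 0.002, -0.002, 0.085], [0.002, 0.015, 0.015, 0.007, 0.002, -0.002, 0.085], [0.002, 0.015, 0.015, 0.007, 0.002, -0.002, 0.085], [0.002, 0.015, 0.014, 0.007, 0.002, -0.002, 0.085], [0.002, 0.015, 0.014, 0, 0, 0, 0.085], [0, 0, 0, 0, 0, 0, 0.085]])

```text
clock: 3.2
position: [471.1, 208.4, 54.9]
ee_rot: [-0.051, 0.982, -0.182, 0.001]
contact_force: [-0.6, -0.1, 0.3]
gripper_width: 85.2
```

```bash
python3 - <<'E'
from kin import *
q=tf(e,-22,-n)
print(tcp(BOX-e*20+Z*60,q))
plan(tcp(BOX-e*20+Z*60,q),q,6,.085,4)
E
```

```text
[457.34231435 300.0158139   51.38404835]
[[0.0007, 0.0146, -0.005, 0.0029, -0.0037, -0.0018, 0.085], [0.0007, 0.0146, -0.005, 0.0029, -0.0037, -0.0018, 0.085], [0.0006, 0.0146, -0.0051, 0.0029, -0.0037, -0.0018, 0.085], [0.0006, 0.0146, -0.0051, 0.0029, -0.0037, -0.0018, 0.085], [0.0005, 0.0145, -0.0052, 0.0029, -0.0037, -0.0018, 0.085], [0.0005, 0.0145, -0.0052, 0.0029, -0.0037, -0.0018, 0.085]]
```

Request:
play_rows(series=[[0.001, 0.015, -0.005, 0.003, -0.004, -0.002, 0.085], [0.001, 0.015, -0.005, 0.003, -0.004, -0.002, 0.085], [0.001, 0.015, -0.005, 0.003, -0.004, -0.002, 0.085], [0.001, 0.015, -0.005, 0.003, -0.004, -0.002, 0.085], [0, 0.014, -0.005, 0.003, -0.004, -0.002, 0.085], [0, 0.014, -0.005, 0.003, -0.004, -0.002, 0.085], [0, 0, 0, 0, 0, 0, 0.085]])

```text
clock: 3.9
position: [457.0, 308.7, 53.9]
ee_rot: [-0.06, 0.98, -0.191, 0.016]
contact_force: [1.0, 0.6, -0.2]
gripper_width: 84.8
```

```bash
python3 - <<'E'
from kin import *
q=tf(e,-22,-n)
a=shot('wrist','w1.png')['color'];b=shot('scene','s1.png')['color']
im=np.hstack([cv2.resize(a,(400,300)),b[170:470,150:550]])[:,:,::-1];cv2.imwrite('pics/v1.png',cv2.convertScaleAbs(im,alpha=1.4))
s=read_state();print(s['position'],s['joints'].round(2))
print((q.inv()*R.from_quat(s['ee_rot'])).as_rotvec())
plan(tcp(BOX-e*20+Z*25,q),q,5,.085,4)
E
```

```text
[457.32046845 307.11381683  53.51718246] [ 0.14  0.69 -0.23 -1.35 -1.25  0.89]
[ 2.07153822e-03 -9.74218140e-03 -6.31685975e-05]
[[0.0002, 0.0015, 0.0074, -0.0004, 0.0019, 0.0, 0.085], [0.0002, 0.0015, 0.0074, -0.0004, 0.0019, 0.0, 0.085], [0.0002, 0.0015, 0.0074, -0.0004, 0.0019, 0.0, 0.085], [0.0002, 0.0015, 0.0074, -0.0004, 0.0019, 0.0, 0.085], [0.0002, 0.0015, 0.0074, -0.0004, 0.0019, 0.0, 0.085]]
```

View pics/v1.png

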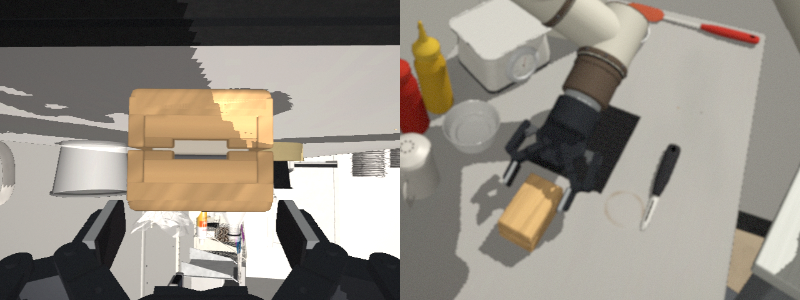

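Request:
play_rows(series=[[0, 0.0015, 0.0075, 0, 0.002, 0, 0.085], [0, 0.0015, 0.0075, 0, 0.002, 0, 0.085], [0, 0.0015, 0.0075, 0, 0.002, 0, 0.085], [0, 0.001, 0.0075, 0, 0.002, 0, 0.085], [0, 0, 0.003, 0, 0, 0, 0.085], [0, 0, 0, 0, 0, 0, 0.085]])

```text
clock: 4.6
position: [459.2, 296.7, 16.3]
ee_rot: [-0.057, 0.98, -0.192, 0.01]
contact_force: [0.7, -0.7, 0.3]
gripper_width: 85.1
```

```bash
python3 - <<'E'
from kin import *
q=tf(e,-22,-n)
s=read_state();print(s['position'],s['contact_force'],tcp(BOX-e*20+Z*25,q))
a=shot('wrist','w2.png')['color'];b=cv2.resize(shot('scene','s2.png')['color'][270:430,230:400],None,fx=2.35,fy=2.35)[:300]
im=np.hstack([cv2.resize(a,(400,300)),cv2.resize(b,(400,300))])[:,:,::-1];cv2.imwrite('pics/v2.png',cv2.convertScaleAbs(im,alpha=1.4))
plan(tcp(BOX-e*20+Z*25,q),q,2,.085,4)
E
```

```text
[459.15152775 296.66758445  16.3216944 ] [ 0.70851218 -0.73996968  0.33356791] [457.34231435 300.0158139   16.38404835]
[[0.0008, 0.0016, -0.0004, -0.0016, -0.0008, -0.0011, 0.085], [0.0008, 0.0016, -0.0004, -0.0016, -0.0008, -0.0011, 0.085]]
```

View pics/v2.png

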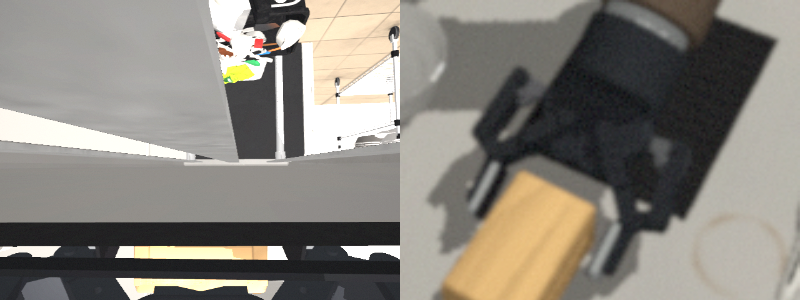

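Request:
play_rows(series=[[0.001, 0.002, 0, -0.001, 0, -0.001, 0.085], [0.001, 0.002, 0, -0.001, 0, -0.001, 0.085], [0, 0, 0, 0, 0, 0, 0.04], [0, 0, 0, 0, 0, 0, 0.04], [0, 0, 0, 0, 0, 0, 0.04], [0, 0, 0, 0, 0, 0, 0.04], [0, 0, 0, 0, 0, 0, 0.04], [0, 0, 0, 0, 0, 0, 0.04]])

```text
clock: 5.5
position: [457.1, 301.1, 16.5]
ee_rot: [-0.058, 0.98, -0.191, 0.012]
contact_force: [0.4, 0.4, -0.4]
gripper_width: 57.5
```

```bash
python3 - <<'E'
from kin import *
q=tf(e,-22,-n)
s=read_state();print(s['position'],s['contact_force'],s['gripper_width'])
plan(s['position']+Z*100-e*10,q,8,.04,4)
E
```

```text
[457.09228122 301.10908733  16.4690121 ] [ 0.35870712  0.40448929 -0.43695103] 57.504671663887116
[[-0.0, -0.0059, -0.0111, -0.0002, 0.0001, -0.0001, 0.04], [-0.0, -0.0059, -0.0111, -0.0002, 0.0001, -0.0001, 0.04], [-0.0, -0.0059, -0.0111, -0.0002, 0.0001, -0.0001, 0.04], [-0.0, -0.0059, -0.0111, -0.0002, 0.0001, -0.0001, 0.04], [-0.0, -0.0058, -0.0111, -0.0002, 0.0001, -0.0001, 0.04], [-0.0, -0.0058, -0.0111, -0.0002, 0.0001, -0.0001, 0.04], [-0.0, -0.0058, -0.0111, -0.0002, 0.0001, -0.0001, 0.04], [-0.0, -0.0058, -0.0111, -0.0002, 0.0001, -0.0001, 0.04]]
```

Request:
play_rows(series=[[0, -0.002, -0.004, 0, 0, 0, 0.04], [0, -0.004, -0.007, 0, 0, 0, 0.04], [0, -0.006, -0.011, 0, 0, 0, 0.04], [0, -0.006, -0.011, 0, 0, 0, 0.04], [0, -0.006, -0.011, 0, 0, 0, 0.04], [0, -0.006, -0.011, 0, 0, 0, 0.04], [0, -0.006, -0.011, 0, 0, 0, 0.04], [0, -0.006, -0.011, 0, 0, 0, 0.04], [0, -0.003, -0.006, 0, 0, 0, 0.04], [0, 0, 0, 0, 0, 0, 0.04]])

```text
clock: 6.5
position: [457.9, 289.0, 118.8]
ee_rot: [-0.058, 0.979, -0.193, 0.013]
contact_force: [-0.6, -1.6, -3.1]
gripper_width: 57.5
```

```bash
python3 - <<'E'
from kin import *
s=read_state();print(s['position'],s['contact_force'],s['wrist_torque'],s['gripper_width'])
b=cv2.resize(shot('scene','s3.png')['color'][230:430,200:440],None,fx=3,fy=3)
cv2.imwrite('pics/v3.png',cv2.convertScaleAbs(b[:,:,::-1],alpha=1.4))
E
```

```text
[457.90059168 289.04675182 118.84349052] [-0.56359918 -1.62126748 -3.13619984] [-2.73345202 -0.35581041  0.00364534] 57.47090436469749
```

View pics/v3.png

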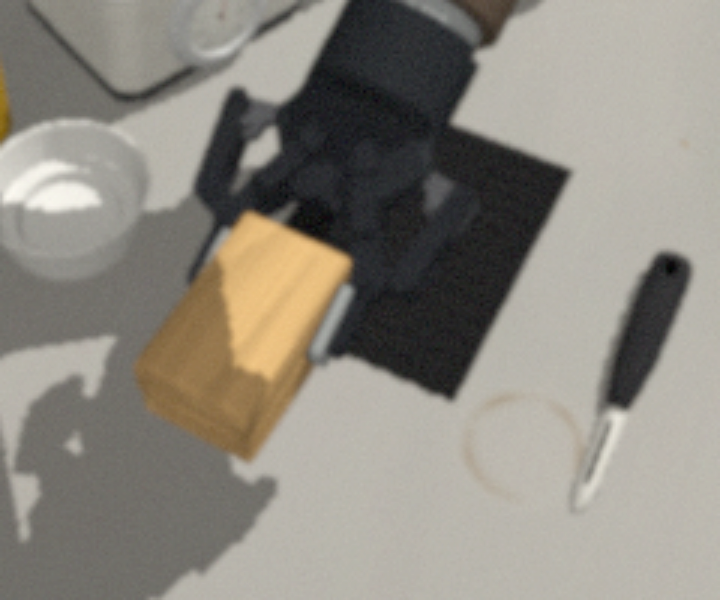

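Request:
play_rows(series=[[0, 0, 0, 0, 0.05, 0, 0.04], [0, 0, 0, 0, 0.1, 0, 0.04], [0, 0, 0, 0, 0.13, 0, 0.04], [0, 0, 0, 0, 0.13, 0, 0.04], [0, 0, 0, 0, 0.13, 0, 0.04], [0, 0, 0, 0, 0.13, 0, 0.04], [0, 0, 0, 0, 0.13, 0, 0.04], [0, 0, 0, 0, 0.13, 0, 0.04], [0, 0, 0, 0, 0.13, 0, 0.04], [0, 0, 0, 0, 0.13, 0, 0.04]])

```text
clock: 7.55
position: [454.3, 288.7, 110.0]
ee_rot: [0.065, 0.799, -0.193, -0.565]
contact_force: [0.4, 0.1, -4.1]
gripper_width: 57.5
```

Request:
play_rows(series=[[0, 0, 0, 0, 0.13, 0, 0.04], [0, 0, 0, 0, 0.13, 0, 0.04], [0, 0, 0, 0, 0.13, 0, 0.04], [0, 0, 0, 0, 0.13, 0, 0.04], [0, 0, 0, 0, 0.13, 0, 0.04], [0, 0, 0, 0, 0.13, 0, 0.04], [0, 0, 0, 0, 0.13, 0, 0.04], [0, 0, 0, 0, 0.13, 0, 0.04], [0, 0, 0, 0, 0.13, 0, 0.04], [0, 0, 0, 0, 0.13, 0, 0.04]])

```text
clock: 8.55
position: [450.9, 288.4, 100.4]
ee_rot: [-0.172, -0.257, 0.112, 0.944]
contact_force: [0.2, -0.1, -2.4]
gripper_width: 57.5
```

```bash
python3 - <<'E'
from kin import *
s=read_state();print(s['position'],s['contact_force'],s['wrist_torque'],s['gripper_width'],s['joints'].round(2))
q=tf(m,-22,mn);c=MAT+25*m
print((R.from_quat(s['ee_rot']).inv()*q).as_rotvec())
plan(tcp(c-m*20+m*17+Z*120,q),q,10,.04,3)
E
```

```text
[450.89425773 288.37391551 100.37697109] [ 0.17275827 -0.10636831 -2.39596319] [-2.66002255 -0.34912896  0.00342841] 57.53195992179108 [ 0.12  0.59 -0.24 -1.29 -1.29 -1.84]
[0.01508281 0.49562276 0.02126853]
[[-0.001, -0.012, -0.004, 0.002, 0.05, 0.002, 0.04], [-0.001, -0.012, -0.004, 0.002, 0.05, 0.002, 0.04], [-0.001, -0.012, -0.004, 0.002, 0.05, 0.002, 0.04], [-0.001, -0.012, -0.004, 0.002, 0.05, 0.002, 0.04], [-0.001, -0.012, -0.004, 0.002, 0.05, 0.002, 0.04], [-0.001, -0.012, -0.004, 0.002, 0.05, 0.002, 0.04], [-0.001, -0.012, -0.004, 0.002, 0.05, 0.002, 0.04], [-0.0, -0.012, -0.004, 0.002, 0.05, 0.002, 0.04], [-0.0, -0.012, -0.004, 0.002, 0.05, 0.002, 0.04], [-0.0, -0.012, -0.004, 0.002, 0.05, 0.002, 0.04]]
```

Request:
play_rows(series=[[-0.001, -0.012, -0.004, 0.002, 0.05, 0.002, 0.04], [-0.001, -0.012, -0.004, 0.002, 0.05, 0.002, 0.04], [-0.001, -0.012, -0.004, 0.002, 0.05, 0.002, 0.04], [-0.001, -0.012, -0.004, 0.002, 0.05, 0.002, 0.04], [-0.001, -0.012, -0.004, 0.002, 0.05, 0.002, 0.04], [-0.001, -0.012, -0.004, 0.002, 0.05, 0.002, 0.04], [-0.001, -0.012, -0.004, 0.002, 0.05, 0.002, 0.04], [0, -0.012, -0.004, 0.002, 0.05, 0.002, 0.04], [0, -0.012, -0.004, 0.002, 0.05, 0.002, 0.04], [0, -0.012, -0.004, 0.002, 0.05, 0.002, 0.04]])

```text
clock: 9.55
position: [470.6, 161.0, 99.8]
ee_rot: [-0.188, 0.008, 0.078, 0.979]
contact_force: [-0.5, 0.3, -3.0]
gripper_width: 57.2
```

```bash
python3 - <<'E'
from kin import *
s=read_state();print(s['position'],s['contact_force'],s['joints'].round(2),s['joint_vel'].round(2))
q=tf(m,-22,mn);c=MAT+25*m
print((R.from_quat(s['ee_rot']).inv()*q).as_rotvec())
d=shot('scene','s4.png');b=cv2.resize(d['color'][200:400,220:460],None,fx=3,fy=3)
cv2.imwrite('pics/v4.png',cv2.convertScaleAbs(b[:,:,::-1],alpha=1.5))
plan(tcp(c-m*20+m*17+Z*120,q),q,4,.04,3)
E
```

```text
[470.55236202 161.02385197  99.76698709] [-0.50447479  0.27693922 -3.00838781] [-0.09  0.64 -0.17 -1.13 -1.47 -2.36] [-0.2   0.07  0.1   0.15 -0.18 -0.51]
[-0.00834183 -0.0457007  -0.00864383]
[[0.0, -0.0, 0.003, -0.002, -0.012, -0.002, 0.04], [0.0, -0.0, 0.003, -0.002, -0.012, -0.002, 0.04], [0.0, -0.0, 0.003, -0.002, -0.012, -0.002, 0.04], [0.0, -0.0, 0.003, -0.002, -0.012, -0.002, 0.04]]
```

View pics/v4.png

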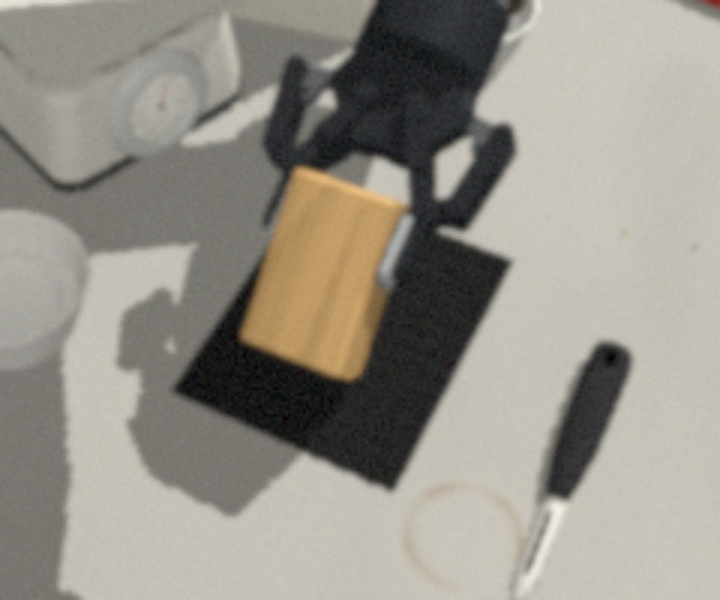

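```bash
python3 - <<'E'
from kin import *
q=tf(m,-22,mn);c=MAT+25*m
print(tcp(c+m*15+Z*74,q));plan(tcp(c+m*15+Z*74,q),q,5,.04,4)
print(q.inv().apply(Z),q.inv().apply(m))
E
```

```text
[469.60641079 180.05425664  65.38404835]
[[0.0006, 0.0064, -0.0047, -0.0013, -0.0095, -0.0016, 0.04], [0.0006, 0.0064, -0.0047, -0.0013, -0.0095, -0.0016, 0.04], [0.0005, 0.0064, -0.0047, -0.0013, -0.0095, -0.0016, 0.04], [0.0005, 0.0064, -0.0047, -0.0013, -0.0095, -0.0016, 0.04], [0.0004, 0.0064, -0.0047, -0.0013, -0.0095, -0.0016, 0.04]]
[ 0.         -0.37460659  0.92718385] [5.22332079e-18 9.27183855e-01 3.74606593e-01]
```

Request:
play_rows(series=[[0.001, 0.006, -0.004, -0.001, -0.009, -0.002, 0.04], [0.001, 0.006, -0.004, -0.001, -0.009, -0.002, 0.04], [0, 0.006, -0.004, -0.001, -0.009, -0.002, 0.04], [0, 0.006, -0.004, -0.001, -0.009, -0.002, 0.04], [0, 0.006, -0.004, -0.001, -0.009, -0.002, 0.04], [0, 0, 0, 0, 0, 0, 0.04]])

```text
clock: 10.2
position: [467.8, 183.5, 64.8]
ee_rot: [-0.189, -0.015, 0.077, 0.979]
contact_force: [0.2, -0.5, -3.0]
gripper_width: 57.0
```

```bash
python3 - <<'E'
from kin import *
q=tf(m,-22,mn);c=MAT+25*m
s=read_state();print(s['position'],s['contact_force'],s['wrist_torque'])
plan(tcp(c+m*15+Z*66,q),q,4,.04,4)
E
```

```text
[467.84344478 183.51554859  64.82817041] [ 0.15998603 -0.48629084 -3.0252016 ] [-2.62111646 -0.43577438  0.01093548]
[[0.0003, -0.0002, -0.0021, -0.0007, -0.0001, 0.0004, 0.04], [0.0003, -0.0002, -0.0021, -0.0007, -0.0001, 0.0004, 0.04], [0.0003, -0.0002, -0.0021, -0.0007, -0.0001, 0.0004, 0.04], [0.0003, -0.0002, -0.0021, -0.0007, -0.0001, 0.0004, 0.04]]
```

Now descend gently to contact.

Request:
play_rows(series=[[0, 0, -0.002, 0, 0, 0, 0.04], [0, 0, -0.002, 0, 0, 0, 0.04], [0, 0, -0.002, 0, 0, 0, 0.04]])

```text
clock: 10.5
position: [467.8, 182.4, 61.8]
ee_rot: [-0.186, -0.016, 0.079, 0.979]
contact_force: [-0.6, -0.8, 6.3]
gripper_width: 57.8
```

Request:
play_rows(series=[[0, 0.001, -0.002, 0, 0, 0, 0.04], [0, 0.001, -0.002, 0, 0, 0, 0.04]])

```text
clock: 10.7
position: [467.8, 182.3, 61.7]
ee_rot: [-0.182, -0.018, 0.08, 0.98]
contact_force: [0.6, -3.3, 7.4]
gripper_width: 57.4
```

Request:
play_rows(series=[[0, -0.002, -0.004, -0.005, 0, 0, 0.04], [0, -0.002, -0.004, -0.005, 0, 0, 0.04], [0, -0.002, -0.004, -0.005, 0, 0, 0.04]])

```text
clock: 11.0
position: [468.7, 176.2, 60.3]
ee_rot: [-0.18, -0.019, 0.081, 0.98]
contact_force: [-0.2, 3.9, 6.8]
gripper_width: 57.3
```

```bash
cat > st.py <<'E'
from kin import *
s=read_state();Q=R.from_quat(s['ee_rot']);y=Q.apply([0,1,0]);pad=s['position']-23*y;c=MAT+25*m
print('pad rel c: m %.1f n %.1f z %.1f'%((pad-c)@m,(pad-c)@mn,pad[2]),'elev %.1f'%np.rad2deg(np.arcsin(y[2])),'rotcorr',(Q.inv()*tf(m,-22,mn)).as_rotvec().round(3),s['contact_force'].round(1),s['wrist_torque'].round(2),s['gripper_width'].round(1))
E
python3 st.py
```

```text
Traceback (most recent call last):
  File "st.py", line 3, in <module>
    print('pad rel c: m %.1f n %.1f z %.1f'%((pad-c)@m,(pad-c)@mn,pad[2]),'elev %.1f'%np.rad2deg(np.arcsin(y[2])),'rotcorr',(Q.inv()*tf(m,-22,mn)).as_rotvec().round(3),s['contact_force'].round(1),s['wrist_torque'].round(2),s['gripper_width'].round(1))
                                                                                                                                                                                                                               ^^^^^^^^^^^^^^^^^^^^^^^^
AttributeError: 'float' object has no attribute 'round'
```

Request:
play_rows(series=[[0, 0, -0.006, -0.01, 0, 0, 0.04], [0, 0, -0.006, -0.01, 0, 0, 0.04], [0, 0, -0.006, -0.01, 0, 0, 0.04]])

```text
clock: 11.3
position: [469.5, 172.0, 56.3]
ee_rot: [-0.181, -0.024, 0.085, 0.98]
contact_force: [-0.4, -2.5, 13.9]
gripper_width: 57.4
```

```bash
sed -i "s/s\['gripper_width'\].round(1)/s['gripper_width']/" st.py; python3 st.py; python3 - <<'E'
from h import *
a=shot('scene','s5.png')['color'][200:400,240:440];b=shot('wrist','w5.png')['color']
im=np.hstack([cv2.resize(a,(400,400)),cv2.resize(b,(400,400))])
cv2.imwrite('pics/v5.png',cv2.convertScaleAbs(im[:,:,::-1],alpha=1.6))
E
```

```text
pad rel c: m 7.0 n -1.2 z 64.5 elev -21.0 rotcorr [-0.018  0.022 -0.009] [-0.4 -2.5 13.9] [1.68 0.57 0.09] 57.44510667552349
```

View pics/v5.png

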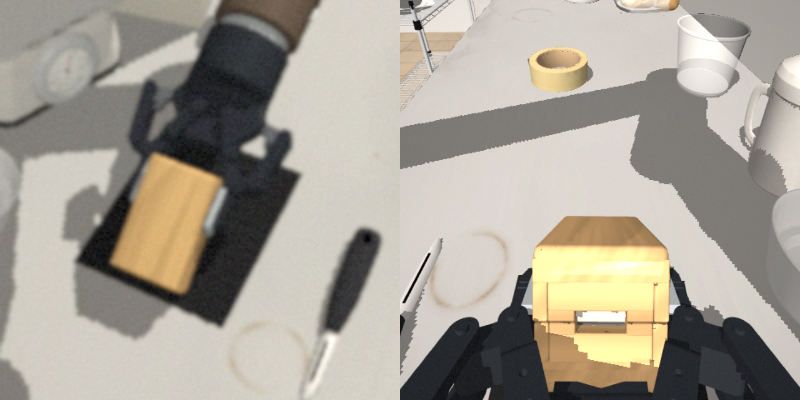

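Request:
play_rows(series=[[0, -0.003, -0.007, -0.013, 0.005, -0.002, 0.04], [0, -0.003, -0.007, -0.013, 0.005, -0.002, 0.04], [0, -0.003, -0.007, -0.013, 0.005, -0.002, 0.04], [0, -0.003, -0.007, -0.013, 0.005, -0.002, 0.04]])

```text
clock: 11.8
position: [472.4, 155.9, 45.4]
ee_rot: [-0.194, -0.019, 0.08, 0.978]
contact_force: [-0.7, 4.4, 5.9]
gripper_width: 57.6
```

```bash
python3 st.py
```

```text
pad rel c: m -9.2 n -1.0 z 54.2 elev -22.5 rotcorr [ 0.009  0.007 -0.003] [-0.7  4.4  5.9] [ 0.56  0.12 -0.02] 57.616572635186024
```

Request:
play_rows(series=[[0, 0, -0.006, -0.008, 0.002, 0, 0.04], [0, 0, -0.006, -0.008, 0, 0, 0.04], [0, 0, -0.006, -0.008, 0, 0, 0.04]])

```text
clock: 12.1
position: [473.6, 149.5, 36.4]
ee_rot: [-0.199, -0.021, 0.081, 0.976]
contact_force: [-0.5, -0.5, 7.3]
gripper_width: 57.3
```

```bash
python3 st.py
```

```text
pad rel c: m -15.6 n -0.7 z 45.4 elev -23.1 rotcorr [ 0.018  0.012 -0.005] [-0.5 -0.5  7.3] [0.62 0.21 0.06] 57.32247647674749
```

Request:
play_rows(series=[[0, 0, -0.005, -0.003, 0.002, 0, 0.04], [0, 0.001, -0.005, -0.003, 0, 0, 0.04], [0, 0.001, -0.005, -0.003, 0, 0, 0.04]])

```text
clock: 12.4
position: [474.4, 145.6, 28.4]
ee_rot: [-0.197, -0.023, 0.083, 0.977]
contact_force: [-0.6, -2.0, 7.8]
gripper_width: 57.4
```

```bash
python3 st.py; python3 - <<'E'
from h import *
a=shot('scene','s6.png')['color'][200:400,240:440];b=shot('wrist','w6.png')['color']
im=np.hstack([cv2.resize(a,(400,400)),cv2.resize(b,(400,400))])
cv2.imwrite('pics/v6.png',cv2.convertScaleAbs(im[:,:,::-1],alpha=1.6))
E
```

```text
pad rel c: m -19.7 n -0.5 z 37.3 elev -22.8 rotcorr [ 0.015  0.016 -0.007] [-0.6 -2.   7.8] [0.58 0.31 0.1 ] 57.440227700474246
```

View pics/v6.png

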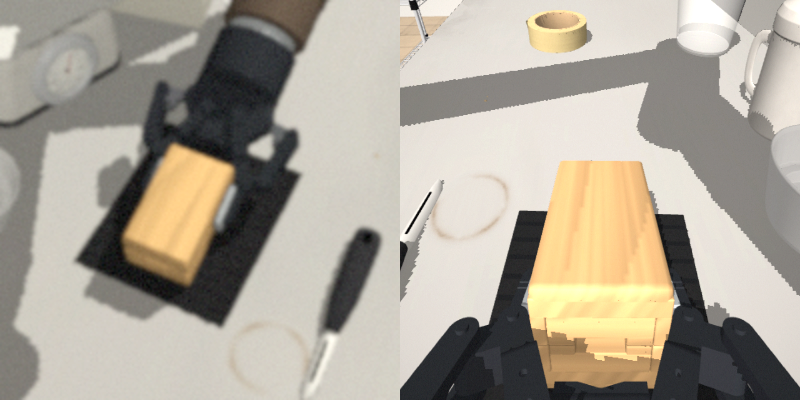

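Request:
play_rows(series=[[0, 0.001, -0.005, 0, 0.006, -0.002, 0.04], [0, 0.001, -0.005, 0, 0.006, -0.002, 0.04], [0, 0.001, -0.004, 0, 0.004, -0.001, 0.04]])

```text
clock: 12.8
position: [475.0, 142.3, 20.7]
ee_rot: [-0.191, -0.018, 0.081, 0.978]
contact_force: [-0.0, -1.3, 7.5]
gripper_width: 57.4
```

```bash
python3 st.py
```

```text
pad rel c: m -23.1 n -0.6 z 29.4 elev -22.1 rotcorr [ 0.002  0.006 -0.004] [-0.  -1.3  7.5] [0.36 0.15 0.16] 57.43937044058846
```

Request:
play_rows(series=[[0, 0.001, -0.003, 0, 0.003, -0.002, 0.04], [0, 0.001, -0.003, 0, 0.002, -0.001, 0.04]])

```text
clock: 13.0
position: [475.0, 141.7, 18.8]
ee_rot: [-0.187, -0.017, 0.08, 0.979]
contact_force: [-0.8, -1.6, 8.2]
gripper_width: 57.1
```

```bash
python3 st.py
```

```text
pad rel c: m -23.8 n -0.6 z 27.3 elev -21.6 rotcorr [-0.007  0.005 -0.003] [-0.8 -1.6  8.2] [0.81 0.27 0.15] 57.106369308976156
```

Request:
play_rows(series=[[0, 0.001, -0.003, -0.002, 0.003, -0.002, 0.04], [0, 0.001, -0.004, -0.002, 0.002, -0.001, 0.04]])

```text
clock: 13.2
position: [475.1, 140.9, 16.4]
ee_rot: [-0.184, -0.016, 0.079, 0.98]
contact_force: [0.6, -1.9, 8.8]
gripper_width: 57.6
```

```bash
python3 st.py; python3 - <<'E'
from h import *
a=shot('scene','s7.png')['color'][225:375,255:405];b=shot('wrist','w7.png')['color']
im=np.hstack([cv2.resize(a,(400,400)),cv2.resize(b[200:,150:500],(400,400))])
cv2.imwrite('pics/v7.png',cv2.convertScaleAbs(im[:,:,::-1],alpha=1.6))
E
```

```text
pad rel c: m -24.6 n -0.7 z 24.8 elev -21.3 rotcorr [-0.013  0.004 -0.002] [ 0.6 -1.9  8.8] [ 0.97  0.21 -0.01] 57.61859104582583
```

View pics/v7.png

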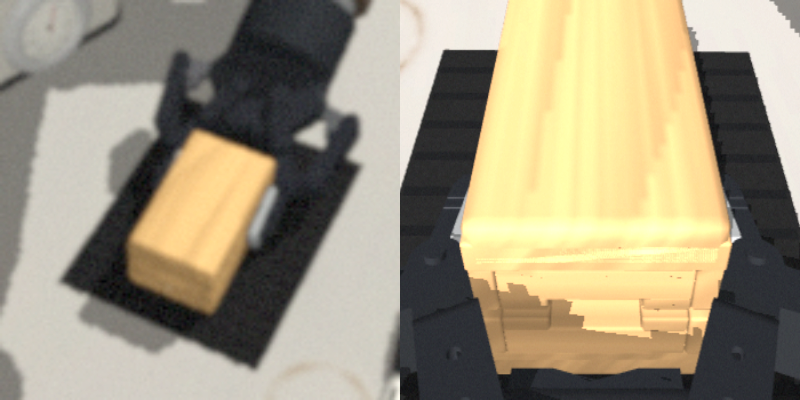

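```bash
python3 - <<'E'
from kin import *
d=get_image('scene')
P=np.array([(197,130),(275,160),(215,273),(128,240),(128,270),(213,314)])/2.6667+[255,225]
# box frame: x along m (far +), y along mn ; corners: near-right? order: near/+mn? 
L=np.array([(-48,29,50),(-48,-29,50),(48,-29,50),(48,29,50),(48,29,0),(48,-29,0)],float)
def f(v):
  Rb=R.from_matrix(np.stack([m,-mn,Z],1))*R.from_euler('zyx',v[3:]) 
  return np.ravel([pix(d,MAT+25*m+np.array([v[0],v[1],v[2]])+Rb.apply(l*np.array([1,-1,1])))-p for l,p in zip(L,P)])
for free in (1,0):
  s=least_squares(lambda v:np.hstack([f(v),(v[2]-3)/2*free, v[5]*30]),[0,0,3,0,0,0]);print(s.x[:3].round(1),np.rad2deg(s.x[3:]).round(1),'(yaw,pitch,roll)',s.fun.round(2))
E
```

```text
[ 0.2 -5.5  2.2] [-0.1  3.4 -1.5] (yaw,pitch,roll) [-0.14 -1.8   0.87 -0.66 -0.62  0.44  0.23 -1.28  0.61  2.89 -0.91  0.16
 -0.41 -0.79]
[  7.6 -17.3 -16.3] [-0.2  4.5 -1.6] (yaw,pitch,roll) [-0.13 -0.98  0.1  -0.03 -0.97  0.43  0.79 -1.02  1.31  2.32 -1.06 -0.69
 -0.   -0.86]
```

Request:
play_rows(series=[[0, 0, -0.006, -0.022, 0.002, 0, 0.04], [0, 0, -0.006, -0.022, 0.002, 0, 0.04], [0, 0, -0.006, -0.022, 0, 0, 0.04]])

```text
clock: 13.65
position: [475.3, 138.9, 11.0]
ee_rot: [-0.202, -0.018, 0.08, 0.976]
contact_force: [-0.8, 4.2, 15.8]
gripper_width: 57.0
```

```bash
python3 st.py
```

```text
pad rel c: m -26.4 n -0.8 z 20.2 elev -23.4 rotcorr [ 0.025  0.005 -0.005] [-0.8  4.2 15.8] [ 3.21  0.86 -0.09] 56.98086381944018
```

```bash
cat > tilt.py <<'E'
from kin import *
from scipy.optimize import minimize
def mask(im):
  h=cv2.cvtColor(im,cv2.COLOR_RGB2HSV);k=((h[...,0]>8)&(h[...,0]<28)&(h[...,1]>85)&(h[...,2]>50)).astype(np.uint8)
  k[:225]=0;k[380:]=0;k[:,:250]=0;k[:,370:]=0
  nn,l,st,_=cv2.connectedComponentsWithStats(k);return (l==1+np.argmax(st[1:,4])).astype(np.uint8)
V=np.array([(a*48,b*29,c) for a in(1,-1) for b in(1,-1) for c in(0,50)],float)
def sil(d,v):
  Rb=R.from_matrix(np.stack([m,-mn,Z],1))*R.from_euler('zy',[v[2],v[3]])
  W=Rb.apply(V);W[:,2]+=3-W[:,2].min();W+=MAT+25*m+v[0]*m+v[1]*mn
  P=np.array([pix(d,w) for w in W]);h=cv2.convexHull(P.astype(np.float32))
  k=np.zeros((480*4,640*4),np.uint8);cv2.fillConvexPoly(k,((h+.5)*4).round().astype(np.int32),1);return cv2.resize(k*255,(640,480),interpolation=cv2.INTER_AREA)/255.
def tilt(d,im):
  M=mask(im);best=None
  for t0 in(0,.08,.2,.5):
    f=lambda u:np.abs(sil(d,u*np.array([10,10,.1,.1]))-M).sum()
    r=minimize(f,[0,0,0,t0*10],method='Nelder-Mead',options=dict(initial_simplex=np.array([[0,0,0,t0*10]]+[[0,0,0,t0*10]+1.*np.eye(4)[i] for i in range(4)])))
    if best is None or r.fun<best.fun: best=r
  v=best.x*[10,10,.1,.1];return v[:2].round(1),np.rad2deg(v[2:]).round(1),round(best.fun),int(M.sum())
E
python3 - <<'E'
from tilt import *
d=shot('scene','s8.png')
for n in('s4','s5','s6','s7','s8'): print(n,tilt(d,cv2.imread(f'pics/{n}.png')[:,:,::-1]))
E
```

```text
s4 (array([-26.5,  13.6]), array([ 7. , 22.5]), 279, 2544)
s5 (array([12.4, -1.4]), array([ 1.7, 32.7]), 221, 2428)
s6 (array([-2. , -0.7]), array([ 0.9, 10.7]), 152, 2464)
s7 (array([-2.8, -0.8]), array([0.8, 3.7]), 135, 2418)
s8 (array([-2.3, -1. ]), array([0.7, 2. ]), 133, 2407)
```

Request:
play_rows(series=[[0, 0, -0.004, -0.01, 0.002, 0, 0.04], [0, 0, -0.004, -0.01, 0.002, 0, 0.04]])

```text
clock: 13.9
position: [475.4, 138.8, 10.9]
ee_rot: [-0.205, -0.018, 0.081, 0.975]
contact_force: [0.4, 3.1, 11.3]
gripper_width: 57.5
```

```bash
python3 st.py; python3 - <<'E'
from tilt import *
import tilt as T, kin
d=shot('scene','s9.png')
print('s9',tilt(d,cv2.imread('pics/s9.png')[:,:,::-1]))
# calibrate on flat start
im=cv2.imread('pics/scene0.png')[:,:,::-1]
def mask0(im):
  h=cv2.cvtColor(im,cv2.COLOR_RGB2HSV);k=((h[...,0]>8)&(h[...,0]<28)&(h[...,1]>85)&(h[...,2]>50)).astype(np.uint8)
  k[:330]=0;k[435:]=0;k[:,:230]=0;k[:,340:]=0
  return k
T.mask=mask0;T.MAT=BOX-25*m-3*Z
print('start',T.tilt(d,im))
E
```

```text
pad rel c: m -26.4 n -0.7 z 20.2 elev -23.7 rotcorr [ 0.03   0.004 -0.006] [ 0.4  3.1 11.3] [ 1.69  0.27 -0.17] 57.54873193490454
s9 (array([-2. , -0.9]), array([1. , 1.9]), 133, 2413)
start (array([0.7, 0.4]), array([-0.2,  2.5]), 269, 2985)
```

Request:
play_rows(series=[[0, 0, 0, 0, 0, 0, 0.04], [0, 0, 0.001, 0, 0, 0, 0.058], [0, 0, 0.001, 0, 0, 0, 0.065], [0, 0, 0.001, 0, 0, 0, 0.075], [0, 0, 0.001, 0, 0, 0, 0.085], [0, 0, 0.001, 0, 0, 0, 0.085], [0, 0, 0.001, 0, 0, 0, 0.085]])

```text
clock: 14.65
position: [476.1, 139.7, 15.9]
ee_rot: [-0.207, -0.019, 0.08, 0.975]
contact_force: [0.1, 0.0, 0.4]
gripper_width: 84.9
```

```bash
python3 st.py; python3 - <<'E'
from tilt import *
d=shot('scene','s10.png');print('s10',tilt(d,cv2.imread('pics/s10.png')[:,:,::-1]))
E
```

```text
pad rel c: m -25.6 n 0.1 z 25.2 elev -24.0 rotcorr [ 0.034  0.006 -0.004] [0.1 0.  0.4] [-1.83 -0.33 -0.  ] 84.93585431051663
s10 (array([-2.7, -0.8]), array([-0.1,  0.6]), 67, 2473)
```

```bash
python3 - <<'E'
from kin import *
s=read_state();j=s['joints'];print(j.round(2))
c=MAT+22.3*m-.8*mn;print('c',c)
q=tf(m,-24,mn);P=s['position']
def go(nm,p,q,seed):
  j,err=ik(p,q,seed);_,_,el,fw,w=fk(j);print(nm,np.round(p),j.round(2),round(err,4),'fw',fw.round(),'w',w.round());return j
a=P-q.apply([0,90,0])+Z*70;j=go('back',a,q,j)
for r in(-60,-120,-180): j=go('r',a,q*R.from_euler('y',r,degrees=True),j)
for el in(-45,-70,-89.9): j=go('pitch',[c[0],c[1],150],tf(m,el,-mn),j)
j=go('dn',[c[0],c[1],29],tf(m,-89.9,-mn),j);t=c+133*m;j=go('pl',[t[0],t[1],80],tf(m,-89.9,-mn),j);j=go('pl',[t[0],t[1],0],tf(m,-89.9,-mn),j)
E
```

```text
[-0.11  0.78 -0.16 -1.11 -1.39 -2.18]
c [474.9851291  141.39319276   0.        ]
back [489.  59. 123.] [-0.23  0.62 -0.08 -1.01 -1.57 -2.36] 0.0 fw [ 636. -147.  347.] w [ 532. -210.  244.]
r [489.  59. 123.] [-0.23  0.62 -0.08 -1.01 -1.57 -1.31] 0.0 fw [ 636. -147.  347.] w [ 532. -210.  244.]
r [489.  59. 123.] [-0.23  0.62 -0.08 -1.01 -1.57 -0.26] 0.0 fw [ 636. -147.  347.] w [ 532. -210.  244.]
r [489.  59. 123.] [-0.23  0.62 -0.08 -1.01 -1.57  0.78] 0.0 fw [ 636. -147.  347.] w [ 532. -210.  244.]
pitch [475. 141. 150.] [ 0.08  0.38 -0.18 -0.84 -1.24  0.47] 0.0 fw [563.  44. 462.] w [508. -67. 361.]
pitch [475. 141. 150.] [ 0.38  0.26 -0.29 -0.41 -0.98  0.  ] 0.0 fw [468. 189. 485.] w [491.  41. 430.]
pitch [475. 141. 150.] [ 0.62  0.25 -0.42 -0.   -0.9  -0.46] 0.0 fw [383. 271. 448.] w [475. 141. 448.]
dn [475. 141.  29.] [ 0.62  0.42 -0.55 -0.   -0.6  -0.46] 0.0 fw [383. 272. 327.] w [475. 141. 327.]
pl [454. 273.  80.] [ 0.85  0.39 -0.42 -0.   -0.76 -0.69] 0.0 fw [334. 378. 378.] w [454. 272. 378.]
pl [454. 273.   0.] [ 0.85  0.51 -0.49 -0.   -0.57 -0.69] 0.0 fw [334. 378. 298.] w [454. 272. 298.]
```

Request:
play_rows(series=[[0, -0.01, 0.003, 0, 0, 0, 0.085], [0, -0.02, 0.004, 0, 0, 0, 0.085], [0, -0.025, 0.004, 0, 0, 0, 0.085], [0, -0.025, 0.006, 0, 0, 0, 0.085], [0, -0.02, 0.01, 0, 0, 0, 0.085], [0, -0.01, 0.015, 0, 0, 0, 0.085], [0, -0.005, 0.015, 0, 0, 0, 0.085], [0, 0, 0.015, 0, 0, 0, 0.085]])

```text
clock: 15.5
position: [488.9, 53.5, 136.2]
ee_rot: [-0.209, -0.018, 0.079, 0.974]
contact_force: [0.4, 0.7, -0.2]
gripper_width: 85.1
```

```bash
python3 st.py; python3 - <<'E'
from tilt import *
d=shot('scene','s11.png');print('s11',tilt(d,cv2.imread('pics/s11.png')[:,:,::-1]),read_state()['position'])
E
```

```text
pad rel c: m -112.7 n -0.9 z 145.6 elev -24.3 rotcorr [ 0.04   0.004 -0.002] [ 0.4  0.7 -0.2] [-1.77 -0.34 -0.  ] 85.1139229818147
s11 (array([-2.5, -1.2]), array([-0.9,  1.1]), 76, 2486) [489.30482513  54.5545968  138.51565062]
```

Request:
play_rows(series=[[0, 0, 0, 0, -0.149, 0, 0.085], [0, 0, 0, 0, -0.149, 0, 0.085], [0, 0, 0, 0, -0.149, 0, 0.085], [0, 0, 0, 0, -0.149, 0, 0.085], [0, 0, 0, 0, -0.149, 0, 0.085], [0, 0, 0, 0, -0.149, 0, 0.085], [0, 0, 0, 0, -0.149, 0, 0.085], [0, 0, 0, 0, -0.149, 0, 0.085], [0, 0, 0, 0, -0.149, 0, 0.085], [0, 0, 0, 0, -0.149, 0, 0.085]])

```text
clock: 16.55
position: [485.5, 60.4, 141.4]
ee_rot: [-0.096, -0.679, 0.203, 0.699]
contact_force: [1.5, -0.3, -0.2]
gripper_width: 84.7
```

Request:
play_rows(series=[[0, 0, 0, 0, -0.149, 0, 0.085], [0, 0, 0, 0, -0.149, 0, 0.085], [0, 0, 0, 0, -0.149, 0, 0.085], [0, 0, 0, 0, -0.149, 0, 0.085], [0, 0, 0, 0, -0.149, 0, 0.085], [0, 0, 0, 0, -0.149, 0, 0.085], [0, 0, 0, 0, -0.149, 0, 0.085], [0, 0, 0, 0, -0.149, 0, 0.085], [0, 0, 0, 0, -0.149, 0, 0.085], [0, 0, 0, 0, -0.1, 0, 0.085]])

```text
clock: 17.55
position: [480.9, 66.9, 141.6]
ee_rot: [-0.069, 0.972, -0.215, -0.072]
contact_force: [-0.7, -0.2, -0.5]
gripper_width: 85.0
```

```bash
python3 - <<'E'
from kin import *
s=read_state();print(s['position'],s['joints'].round(2))
c=MAT+22.4*m-1*mn
plan([c[0],c[1],160],tf(m,-89.9,-mn),10,.085,3)
E
```

```text
[480.85333724  66.9119643  141.61633591] [-0.21  0.59 -0.08 -1.01 -1.59  0.57]
[[0.0, 0.006, -0.005, 0.114, -0.015, 0.012, 0.085], [0.0, 0.005, -0.005, 0.114, -0.015, 0.012, 0.085], [0.0, 0.005, -0.006, 0.114, -0.015, 0.012, 0.085], [0.0, 0.004, -0.007, 0.114, -0.015, 0.012, 0.085], [0.0, 0.003, -0.007, 0.114, -0.015, 0.012, 0.085], [-0.0, 0.002, -0.007, 0.114, -0.015, 0.012, 0.085], [-0.0, 0.002, -0.008, 0.114, -0.015, 0.012, 0.085], [-0.0, 0.001, -0.008, 0.114, -0.015, 0.012, 0.085], [-0.0, -0.0, -0.008, 0.114, -0.015, 0.012, 0.085], [-0.0, -0.001, -0.008, 0.114, -0.015, 0.012, 0.085]]
```

Request:
play_rows(series=[[0, 0.006, -0.005, 0.114, -0.015, 0.012, 0.085], [0, 0.005, -0.005, 0.114, -0.015, 0.012, 0.085], [0, 0.005, -0.006, 0.114, -0.015, 0.012, 0.085], [0, 0.004, -0.007, 0.114, -0.015, 0.012, 0.085], [0, 0.003, -0.007, 0.114, -0.015, 0.012, 0.085], [0, 0.002, -0.007, 0.114, -0.015, 0.012, 0.085], [0, 0.002, -0.008, 0.114, -0.015, 0.012, 0.085], [0, 0.001, -0.008, 0.114, -0.015, 0.012, 0.085], [0, 0, -0.008, 0.114, -0.015, 0.012, 0.085], [0, -0.001, -0.008, 0.114, -0.015, 0.012, 0.085]])

```text
clock: 18.55
position: [472.7, 147.0, 161.2]
ee_rot: [0.054, -0.695, 0.714, -0.063]
contact_force: [0.2, -0.2, -0.3]
gripper_width: 84.8
```

```bash
python3 - <<'E'
from kin import *
s=read_state();print(s['position'],s['joints'].round(2))
c=MAT+22.4*m-1*mn
plan([c[0],c[1],90],tf(m,-89.9,-mn),8,.085,3)
E
```

```text
[472.70696737 146.96172398 161.23929023] [ 0.65  0.23 -0.43  0.04 -0.92 -0.51]
[[-0.0, 0.009, 0.0, -0.004, 0.001, -0.001, 0.085], [-0.0, 0.009, 0.001, -0.004, 0.001, -0.001, 0.085], [-0.0, 0.009, 0.001, -0.004, 0.001, -0.001, 0.085], [-0.0, 0.009, 0.001, -0.004, 0.001, -0.001, 0.085], [-0.0, 0.009, 0.001, -0.004, 0.001, -0.001, 0.085], [-0.0, 0.009, 0.001, -0.004, 0.001, -0.001, 0.085], [-0.0, 0.009, 0.001, -0.004, 0.001, -0.001, 0.085], [-0.0, 0.009, 0.001, -0.004, 0.001, -0.001, 0.085]]
```

Request:
play_rows(series=[[0, 0.009, 0.001, -0.004, 0.001, -0.001, 0.085], [0, 0.009, 0.001, -0.004, 0.001, -0.001, 0.085], [0, 0.009, 0.001, -0.004, 0.001, -0.001, 0.085], [0, 0.009, 0.001, -0.004, 0.001, -0.001, 0.085], [0, 0.009, 0.001, -0.004, 0.001, -0.001, 0.085], [0, 0.009, 0.001, -0.004, 0.001, -0.001, 0.085], [0, 0.009, 0.001, -0.004, 0.001, -0.001, 0.085], [0, 0, 0, 0, 0, 0, 0.085]])

```text
clock: 19.35
position: [471.8, 138.6, 92.0]
ee_rot: [-0.057, 0.705, -0.704, 0.056]
contact_force: [-0.8, 0.9, 0.1]
gripper_width: 85.1
```

```bash
python3 - <<'E'
from tilt import *
s=read_state();Q=R.from_quat(s['ee_rot']);print(s['position'],(Q.inv()*tf(m,-89.9,-mn)).as_rotvec().round(3))
c=MAT+22.4*m-1*mn;print(c)
d=shot('wrist','w12.png');im=d['color'];h=cv2.cvtColor(im,cv2.COLOR_RGB2HSV);k=((h[...,0]>8)&(h[...,0]<28)&(h[...,1]>85)&(h[...,2]>80)).astype(np.uint8)
nn,l,st,ce=cv2.connectedComponentsWithStats(k);i=1+np.argmax(st[1:,4]);pts=np.argwhere(l==i)[:,::-1].astype(np.float32)
print(st[i]);r=cv2.minAreaRect(pts);
for z in(53,):
  w=np.array([world(d,p,z) for p in cv2.boxPoints(r)]);print(w.round(1).tolist(),w.mean(0).round(1),[np.linalg.norm(w[a]-w[a-1]).round(1) for a in range(4)])
print(pix(d,[c[0],c[1],53]))
plan([c[0],c[1],29],tf(m,-89.9,-mn),7,.085,3)
E
```

```text
[471.79218546 138.59546578  92.01561984] [-0.     0.001  0.001]
[474.77183662 141.46032186   0.        ]
[  246   163   132   207 25357]
[[512.3, 89.3, 53.0], [457.4, 80.4, 53.0], [436.6, 181.5, 53.0], [501.5, 192.0, 53.0]] [476.9 135.8  53. ] [np.float64(103.3), np.float64(55.6), np.float64(103.3), np.float64(65.8)]
[314.23559375 286.29481854]
[[-0.0, 0.009, -0.0, 0.0, 0.0, 0.0, 0.085], [-0.0, 0.009, -0.0, 0.0, 0.0, 0.0, 0.085], [-0.0, 0.009, -0.0, 0.0, 0.0, 0.0, 0.085], [-0.0, 0.009, -0.0, 0.0, 0.0, 0.0, 0.085], [-0.0, 0.009, -0.0, 0.0, 0.0, 0.0, 0.085], [-0.0, 0.009, -0.0, 0.0, 0.0, 0.0, 0.085], [-0.0, 0.009, -0.0, 0.0, 0.0, 0.0, 0.085]]
```

Request:
play_rows(series=[[-0.001, 0.009, -0.001, 0, 0, 0, 0.085], [-0.001, 0.009, -0.001, 0, 0, 0, 0.085], [-0.001, 0.009, 0, 0, 0, 0, 0.085], [0, 0.009, 0, 0, 0, 0, 0.085], [0, 0.009, 0, 0, 0, 0, 0.085], [0, 0.009, 0, 0, 0, 0, 0.085], [0, 0.005, 0, 0, 0, 0, 0.085], [0, 0, 0, 0, 0, 0, 0.085]])

```text
clock: 20.2
position: [475.6, 142.4, 28.7]
ee_rot: [-0.057, 0.706, -0.704, 0.057]
contact_force: [0.7, 0.4, 0.1]
gripper_width: 85.2
```

```bash
python3 - <<'E'
from kin import *
s=read_state();Q=R.from_quat(s['ee_rot']);print(s['position'],s['contact_force'],(Q.inv()*tf(m,-89.9,-mn)).as_rotvec().round(3))
c=MAT+22.4*m-1*mn
plan([c[0],c[1],29],tf(m,-89.9,-mn),1,.085,4)
E
```

```text
[475.60186232 142.39216993  28.66245505] [0.7461438  0.37740395 0.10849943] [ 0.     0.003 -0.001]
[[0.001, -0.0003, 0.0008, 0.0003, 0.0028, -0.0009, 0.085]]
```

Request:
play_rows(series=[[0.001, -0.0015, 0.001, 0, 0.003, 0, 0.085], [0, 0, 0, 0, 0, 0, 0.04], [0, 0, 0, 0, 0, 0, 0.04], [0, 0, 0, 0, 0, 0, 0.04], [0, 0, 0, 0, 0, 0, 0.04], [0, 0, 0, 0, 0, 0, 0.04], [0, 0, 0, 0, 0, 0, 0.04], [0, 0, 0, 0, 0, 0, 0.04]])

```text
clock: 21.0
position: [475.3, 141.5, 31.6]
ee_rot: [-0.055, 0.706, -0.704, 0.057]
contact_force: [-0.7, 0.7, -0.1]
gripper_width: 56.7
```

Request:
play_rows(series=[[0, -0.002, 0, 0, 0, 0, 0.04], [0, -0.003, 0, 0, 0, 0, 0.04], [0, -0.004, 0, 0, 0, 0, 0.04], [0, -0.005, 0, 0, 0, 0, 0.04], [0, -0.006, 0, 0, 0, 0, 0.04], [0, 0, 0, 0, 0, 0, 0.04]])

```text
clock: 21.6
position: [475.3, 141.5, 53.4]
ee_rot: [-0.055, 0.706, -0.704, 0.057]
contact_force: [-0.7, -1.0, -0.5]
gripper_width: 56.8
```

```bash
cat > look.py <<'E'
from kin import *
import sys
def woodtop(f,box,zs,d=None):
  d=shot('top',f) if d is None else d;h=cv2.cvtColor(d['color'],cv2.COLOR_RGB2HSV);k=((h[...,0]>6)&(h[...,0]<30)&(h[...,1]>80)&(h[...,2]>50)).astype(np.uint8)
  x0,x1,y0,y1=box;q=np.zeros_like(k);q[y0:y1,x0:x1]=k[y0:y1,x0:x1];nn,l,st,ce=cv2.connectedComponentsWithStats(q)
  for i in range(1,nn):
    if st[i,4]>30:
      r=cv2.minAreaRect(np.argwhere(l==i)[:,::-1].astype(np.float32));w=np.array([world(d,p,zs) for p in cv2.boxPoints(r)]);print(st[i],w.mean(0).round(1),[np.linalg.norm(w[a]-w[a-1]).round(1) for a in range(2)])
  return d
E
python3 - <<'E'
from look import *
s=read_state();print(s['position'],s['contact_force'],s['gripper_width'])
woodtop('t12.png',(150,350,220,330),30)
# scene: pale pixels of the stone?
d=shot('scene','s12.png');im=d['color'];c=MAT+22.4*m-1*mn
for dz in(28,39,53):
  for a in(-30,0,30,44): print(dz,a,[im[tuple(pix(d,c+a*m+b*mn+Z*dz).round().astype(int)[::-1])].tolist() for b in(-25,0,25)])
E
```

```text
[475.33737076 141.47856963  53.39241858] [-0.69692727 -0.97561941 -0.47952236] 56.81400411441879
[286 256  22  33 471] [482.1 106.2  30. ] [np.float64(63.3), np.float64(33.5)]
28 -30 [[42, 37, 28], [45, 39, 32], [40, 34, 25]]
28 0 [[38, 30, 29], [40, 36, 28], [39, 35, 26]]
28 30 [[126, 99, 62], [94, 75, 52], [95, 76, 51]]
28 44 [[116, 92, 61], [86, 72, 49], [101, 79, 52]]
39 -30 [[39, 32, 28], [42, 34, 28], [44, 39, 32]]
39 0 [[44, 37, 35], [40, 34, 27], [38, 32, 27]]
39 30 [[86, 68, 42], [101, 80, 52], [98, 78, 51]]
39 44 [[90, 80, 66], [92, 86, 75], [72, 57, 33]]
53 -30 [[45, 38, 33], [45, 38, 32], [48, 39, 33]]
53 0 [[42, 35, 27], [43, 38, 29], [46, 39, 36]]
53 30 [[95, 75, 50], [51, 42, 31], [75, 61, 42]]
53 44 [[92, 72, 47], [96, 75, 49], [88, 70, 47]]
```

Request:
play_rows(series=[[0, -0.008, 0, 0, 0, 0, 0.04], [0, -0.01, 0, 0, 0, 0, 0.04], [0, -0.01, -0.004, 0, 0, 0, 0.04], [0, -0.008, -0.01, 0, 0, 0, 0.04], [0, 0, -0.015, 0, 0, 0, 0.04], [0, 0, -0.018, 0, 0, 0, 0.04], [0, 0, -0.018, 0, 0, 0, 0.04], [0, 0, -0.018, 0, 0, 0, 0.04], [0, 0, -0.018, 0, 0, 0, 0.04], [0, 0, -0.015, 0, 0, 0, 0.04]])

```text
clock: 22.7
position: [454.6, 265.0, 93.6]
ee_rot: [-0.054, 0.707, -0.703, 0.057]
contact_force: [0.1, 0.3, -2.0]
gripper_width: 56.5
```

```bash
python3 - <<'E'
from look import *
s=read_state();print(s['position'],s['contact_force'],s['gripper_width'],s['joint_vel'].round(2))
c=MAT+22.4*m-1*mn;t=c+133*m;print(t)
plan([t[0],t[1],40],tf(m,-89.9,-mn),6,.04,4)
d=shot('scene','s13.png');im=d['color']
for a in(-43,-30,0,30,43): print(a,[im[tuple(pix(d,c+a*m+b*mn+Z*(39 if abs(a)<40 and abs(b)<25 else 28)).round().astype(int)[::-1])].tolist() for b in(-26,-10,0,10,26)])
woodtop('t13.png',(150,350,220,330),30)
E
```

```text
[454.62364954 265.02379385  93.56095601] [ 0.10370198  0.27278326 -1.98760086] 56.50965699269769 [ 0.27  0.08  0.13  0.   -0.06 -0.26]
[453.74872112 272.78826487   0.        ]
[[-0.0, 0.0089, -0.0013, 0.0006, -0.0002, -0.0007, 0.04], [-0.0, 0.0089, -0.0013, 0.0006, -0.0002, -0.0007, 0.04], [-0.0, 0.0089, -0.0013, 0.0006, -0.0002, -0.0007, 0.04], [-0.0, 0.0089, -0.0013, 0.0006, -0.0002, -0.0007, 0.04], [-0.0, 0.0089, -0.0013, 0.0006, -0.0002, -0.0007, 0.04], [-0.0001, 0.0089, -0.0013, 0.0006, -0.0002, -0.0007, 0.04]]
-43 [[108, 107, 96], [105, 102, 91], [106, 104, 93], [110, 107, 95], [109, 107, 96]]
-30 [[104, 101, 90], [107, 103, 95], [108, 104, 94], [108, 104, 94], [111, 107, 97]]
0 [[157, 154, 140], [148, 145, 132], [147, 143, 129], [139, 136, 123], [143, 139, 127]]
30 [[153, 149, 137], [148, 145, 132], [144, 140, 127], [140, 137, 124], [130, 127, 116]]
43 [[149, 145, 133], [145, 141, 128], [139, 135, 122], [132, 130, 118], [123, 121, 108]]
[254 256  54  39 673] [476.3 139.5  30. ] [np.float64(62.8), np.float64(101.1)]
[209 269  28  34 653] [457.9 254.1  30. ] [np.float64(61.0), np.float64(46.6)]
```

Request:
play_rows(series=[[0, 0.009, -0.001, 0, 0, 0, 0.04], [0, 0.012, -0.001, 0, 0, 0, 0.04], [0, 0.012, -0.001, 0, 0, 0, 0.04], [0, 0.012, -0.001, 0, 0, 0, 0.04], [0, 0.012, 0, 0, 0, 0, 0.04], [0, 0.012, 0, 0, 0, 0, 0.04], [0, 0.006, 0, 0, 0, 0, 0.04], [0, 0, 0, 0, 0, 0, 0.04]])

```text
clock: 23.6
position: [452.0, 265.8, 9.2]
ee_rot: [-0.055, 0.705, -0.705, 0.053]
contact_force: [0.1, 0.2, -1.7]
gripper_width: 56.4
```

```bash
python3 - <<'E'
from look import *
s=read_state();Q=R.from_quat(s['ee_rot']);print(s['position'],s['contact_force'],s['gripper_width'],(Q.inv()*tf(m,-89.9,-mn)).as_rotvec().round(3))
E
```

```text
[451.96508126 265.78753237   9.19449419] [ 0.11004563  0.24333237 -1.73573194] 56.40185643553639 [-0.001 -0.005  0.003]
```

Request:
play_rows(series=[[-0.001, 0, -0.004, 0, -0.004, 0, 0.04], [0, 0.001, -0.003, 0, 0, 0, 0.04], [0, 0.003, 0, 0, 0, 0, 0.04], [0, 0.002, 0, 0, 0, 0, 0.04], [0, 0.002, 0, 0, 0, 0, 0.04]])

```text
clock: 24.1
position: [452.9, 274.1, 3.1]
ee_rot: [-0.056, 0.705, -0.704, 0.056]
contact_force: [-6.8, -2.6, 21.3]
gripper_width: 56.6
```

Request:
play_rows(series=[[0, 0.002, 0, 0, 0, 0, 0.04], [0, 0.002, 0, 0, 0, 0, 0.04]])

```text
clock: 24.3
position: [452.9, 274.1, 3.2]
ee_rot: [-0.056, 0.705, -0.704, 0.056]
contact_force: [-5.0, -1.8, 13.8]
gripper_width: 56.9
```

```bash
python3 - <<'E'
from look import *
s=read_state();p=s['position']
d=shot('wrist','w14.png');h=cv2.cvtColor(d['color'],cv2.COLOR_RGB2HSV);k=((h[...,0]>6)&(h[...,0]<30)&(h[...,1]>80)&(h[...,2]>60)).astype(np.uint8)
nn,l,st,ce=cv2.connectedComponentsWithStats(k)
for i in range(1,nn):
  if st[i,4]>500:
    c=max(cv2.findContours((l==i).astype(np.uint8),0,2)[0],key=cv2.contourArea);print(st[i],cv2.approxPolyDP(cv2.convexHull(c),4,True)[:,0].tolist())
def pr(c,pit,roll,z0):
  Rb=R.from_matrix(np.stack([m,mn,np.cross(m,mn)],1))
  o=[]
  for a,b,zz in((48,29,25),(48,-29,25),(-48,-29,25),(-48,29,25),(-48,-29,0),(-48,29,0)):
    o.append(pix(d,c+a*m+b*mn+Z*(zz+z0+a*np.sin(pit)+b*np.sin(roll))).round().tolist())
  return o
c=np.array([p[0],p[1],0])
for a in((0,0,0),(0,0,4),(.08,0,4),(-.08,0,4),(0,.08,3)):print(a,pr(c,*a))
woodtop('t14.png',(150,350,220,330),25)
E
```

```text
[ 200    0  235   75 9852] [[434, 0], [427, 70], [221, 74], [206, 68], [200, 0]]
[  225   199   191   267 44998] [[401, 199], [414, 214], [397, 463], [246, 460], [226, 216], [238, 201]]
(0, 0, 0) [[243.0, 470.0], [401.0, 471.0], [420.0, 220.0], [224.0, 219.0], [405.0, 199.0], [239.0, 199.0]]
(0, 0, 4) [[241.0, 480.0], [403.0, 480.0], [423.0, 223.0], [221.0, 223.0], [407.0, 202.0], [237.0, 202.0]]
(0.08, 0, 4) [[239.0, 489.0], [404.0, 490.0], [420.0, 220.0], [224.0, 219.0], [405.0, 200.0], [239.0, 199.0]]
(-0.08, 0, 4) [[242.0, 471.0], [401.0, 471.0], [427.0, 227.0], [217.0, 227.0], [409.0, 205.0], [235.0, 205.0]]
(0, 0.08, 3) [[240.0, 483.0], [401.0, 472.0], [421.0, 220.0], [220.0, 225.0], [405.0, 200.0], [236.0, 203.0]]
[254 256  54  39 676] [476.6 139.6  25. ] [np.float64(62.4), np.float64(101.2)]
[215 269  26  33 568] [458.5 246.   25. ] [np.float64(58.1), np.float64(43.7)]
```

Request:
play_rows(series=[[0, -0.0005, 0, 0, 0, 0, 0.04], [0, -0.0005, 0, 0, 0, 0, 0.058], [0, 0, 0, 0, 0, 0, 0.065], [0, 0, 0, 0, 0, 0, 0.075], [0, 0, 0, 0, 0, 0, 0.085], [0, 0, 0, 0, 0, 0, 0.085], [0, -0.005, 0, 0, 0, 0, 0.085], [0, -0.01, 0, 0, 0, 0, 0.085], [0, -0.015, 0, 0, 0, 0, 0.085], [0, -0.02, 0, 0, 0, 0, 0.085]])

```text
clock: 25.4
position: [452.0, 273.1, 55.2]
ee_rot: [0.057, -0.704, 0.705, -0.055]
contact_force: [0.5, 0.3, 0.0]
gripper_width: 85.0
```

Request:
play_rows(series=[[0, -0.03, 0, 0, 0, 0, 0.085], [0, -0.03, -0.02, 0, 0, 0, 0.085], [0, -0.03, -0.03, 0, 0, 0, 0.085], [0, -0.03, -0.03, 0, 0, 0, 0.085], [0, -0.02, -0.03, 0, 0, 0, 0.085], [0, 0, -0.03, 0, 0, 0, 0.085], [0, 0, -0.03, 0, 0, 0, 0.085], [0, 0, -0.03, 0, 0, 0, 0.085], [0, 0, 0, 0, 0, 0, 0.085], [0, 0, 0, 0, 0, 0, 0.085]])

```text
clock: 26.4
position: [419.5, 477.3, 216.1]
ee_rot: [-0.053, 0.709, -0.701, 0.058]
contact_force: [-1.2, 0.0, -1.0]
gripper_width: 85.1
```

```bash
python3 - <<'E'
from look import *
s=read_state();print(s['position'],s['contact_force'],s['clock'])
d=woodtop('t15.png',(150,350,220,330),25)
im=d['color'];c=np.array([476.5,139.6,0])
for a in(-44,-30,0,30,44): print(a,[im[tuple(pix(d,c+a*m+b*mn+Z*(39 if abs(a)<40 and abs(b)<22 else 28)).round().astype(int)[::-1])].tolist() for b in(-25,-12,0,12,25)])
# base flatness in scene
e_=shot('scene','s15.png')
for nm,cc,z0,hh in(('base',MAT+157*m,0,25),):
  h=cv2.cvtColor(e_['color'],cv2.COLOR_RGB2HSV);k=((h[...,0]>6)&(h[...,0]<30)&(h[...,1]>80)&(h[...,2]>50)).astype(np.uint8);k[:230]=0;k[440:]=0;k[:,:230]=0;k[:,400:]=0
  nn,l,st,_=cv2.connectedComponentsWithStats(k);print([x.tolist() for x in st[1:] if x[4]>100])
  import tilt as T
  for i in range(1,nn):
    if st[i,4]<300: continue
    M=(l==i).astype(np.uint8);T.mask=lambda im:M
    T.V=np.array([(a*48,b*29,c) for a in(1,-1) for b in(1,-1) for c in(0,25)],float)
    for off,z in((157,0),(22,3)):
      T.MAT=MAT+(off-25)*m+(z-3)*Z;print(off,T.tilt(e_,None))
E
```

```text
[419.46626657 477.32324328 216.05764399] [-1.17461117  0.02598876 -0.99945106] 26.4
[254 256  55  39 667] [476.8 139.8  25. ] [np.float64(62.4), np.float64(101.6)]
[ 188  269   53   37 1420] [454.7 273.4  25. ] [np.float64(57.4), np.float64(98.6)]
-44 [[138, 108, 71], [141, 109, 72], [148, 113, 73], [149, 116, 77], [152, 121, 79]]
-30 [[150, 118, 77], [144, 134, 118], [141, 131, 116], [144, 133, 120], [135, 106, 69]]
0 [[145, 114, 76], [145, 133, 118], [142, 135, 120], [145, 135, 121], [155, 121, 78]]
30 [[158, 122, 81], [144, 134, 121], [142, 129, 116], [143, 134, 118], [147, 114, 76]]
44 [[151, 119, 75], [98, 80, 57], [99, 81, 60], [100, 81, 60], [154, 120, 82]]
[]
```

```bash
python3 -c "
from h import *
print(job_done())"
```

```text
the job is handed in; nothing more can be done
None
```

The job is handed in at about 26 s of the 62 s allowed. The box was turned over in one continuous pinch and set flat on the mat. The base was then lifted off and set down beside the lid.

**How it was done:** I gripped the closed box end-on across its width, over the seam, and lifted it. A 180° wrist roll turned it over. I lowered its far edge onto the mat and let the box pivot in the pads until it lay flat. From above I then gripped only the base, lifted it clear of the stone and set it on the table about 35 mm from the lid's end.

**Last checks, from the top camera with the arm withdrawn:**
- **Lid and stone:** the lid is wholly on the mat, with a wood rim all round and the pale fine face of the stone inside it.
- **Base:** it measures about 98 x 57 mm from above, as a base lying flat would.
- **Robot:** the gripper is open, about 200 mm away, and the force is near zero.

**What disagreed or could not be checked:**
- **Pad height after the pivot:** with the box flat on the mat, the pads stood about 8 mm lower than I had calculated, nearer the lid side.
- **Base touch-down:** contact came about 6 mm higher than calculated, with a peak of about 21 N. The wrist camera showed the base flat on the table, so I released it there.
- **Final tilt check:** the scene camera's view was blocked by the arm, so I could not use it to confirm the tilt of either half.
- **Other things:** I did not compare the positions of the ramekins and spatula before and after. The wrist force showed no unexpected contact.

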